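# Load the tamping press safely at the coffee bar

## Task

Make the tamping press safe by pushing its mushroom stop button down until it latches, and leave it down while you fetch the portafilter from the low cup rack and stand it flat and centred under the press head, handle pointing out of the open front, and let go. Then turn the mushroom clockwise so that it springs up again, and only after that press the hinged start paddle down to its stop and let it come back up. Do not shift or knock over the pitcher, jar, tin and cup standing about.

Things in the scene. Friction and masses are not known exactly. Their poses are not given: they have to be found in the camera images.
- press: Fixed white tamping press, 201 mm tall, 110 mm wide. Origin on the counter on its head's axis; open front faces its own -x, sides open. Base plate 6 mm thick, x -45 to +115 mm, with a black rubber disc (76 mm) where the portafilter stands. Steel head 68 mm diameter, underside 85 mm above the counter; housing above it (116 to 201 mm high) x -45 to +50 mm; column behind, x +50 to +115 mm.
- press_seat (a point): Point on top of the press's base plate, on the axis of the head, 6 mm above the counter; axes as press.
- stop_box: Fixed grey box 85 x 85 x 50 mm that carries the mushroom stop button in the middle of its top; origin at the centre of its underside.
- stop_top (a point): Centre of the top of the black mushroom cap: 55 mm diameter, 20 mm thick, sides 11 mm high; top 94.5 mm above the counter when up, 84.5 mm when latched down. Below it a stem of 24 mm diameter and a collar of 42 mm diameter up to 58 mm height.
- stop_push (a joint): Travel of the mushroom: 0 up (released), 0.010 m fully down. It takes about 5 N, snaps down and stays latched until the cap is turned.
- stop_turn (a joint): Turn of the mushroom cap, clockwise seen from above: 0 at the start, stop at 1.1 rad. The latch lets go at about 0.45 rad; once let go by the fingers the cap springs up by itself.
- paddle_base: Fixed dark steel base of the start paddle, 130 (x) x 85 (y) x 14 mm; origin at the centre of its underside. The paddle's hinge is at its own x = +50 mm, 31 mm above the counter; the free edge points to its own -x.
- paddle_edge (a point): Point to press: on the ribbed top of the steel paddle (108 x 68 mm, 7 mm thick), 85 mm from the hinge, 19 mm from the free edge; about 55 mm above the counter when up and 34 mm when fully down.
- paddle (a joint): Paddle angle: 0 up (at rest), 0.25 rad fully down on its stop; springs back, about 7 N to hold down at the edge.
- rack: Fixed low steel cup rack: a sheet 270 (x) x 160 (y) mm, 62 to 68 mm above the counter, on four 12 mm legs at x +-125, y +-70 mm; cups and saucers (fixed) stand on it, up to 130 mm. Origin under its centre on the counter; front edge at its own y = -80 mm. The portafilter's handle lies under it.
- portafilter: Loose portafilter 199 mm long, about 0.36 kg (front-heavy): round flat-bottomed steel holder, 62 mm diameter, 68 mm rim from 44 to 50 mm height, open on top; straight black handle of 24 mm diameter along its own -x, axis 33 mm above the underside, 53 to 165 mm from the holder's centre. Origin at the centre of the holder's underside, z up.
- portafilter_handle (a point): Point on the handle's axis, 115 mm from the holder's centre and 33 mm above the underside; a good place to hold it.
- pitcher: Bystander: steel milk pitcher, open beaker of 84 mm diameter, 105 mm tall; origin at the centre of its underside.
- jar: Bystander: glass jar, 76 mm diameter, 120 mm tall; origin at the centre of its underside.
- tin: Bystander: aluminium tin, 72 mm diameter, 75 mm tall; origin at the centre of its underside.
- cup: Bystander: white ceramic cup, 60 mm diameter, 85 mm tall, beside the portafilter; origin at the centre of its underside.
Not all that is in view belongs to the job. What is shaped like the press but pink is not meant.

How it is judged:
On the way, in this order (a step that is already met when the one before it is completed fails the run):
1. the mushroom stop button is pushed down and latched (value of joint stop_push above 0.008 m), for 0.2 s.
2. with the stop still down, the portafilter stands flat under the press head, centred, handle out of the front, let go (value of joint stop_push above 0.007 m and horizontal distance between portafilter and press_seat below 0.01 m and height (world z) of portafilter below 0.01 m and angle between portafilter's own z axis and vertical below 0.08 rad and x of portafilter_handle in the frame of press_seat below -0.08 m and linear speed of portafilter below 0.02 m/s and contact force between the fingers and portafilter below 0.1 N), for 0.2 s.
3. the mushroom is turned clockwise and has sprung up (value of joint stop_turn above 0.35 rad and value of joint stop_push below 0.002 m), for 0.2 s.
4. the start paddle is pressed down to its stop (value of joint paddle above 0.22 rad), for 0.1 s.
At the end, for the whole second after the job is handed in: The portafilter rests flat on the press base (tilt under 0.08 rad), its centre within 10 mm of the head axis, its handle out of the front (grip point 80 mm or more before the axis); the mushroom is up (within 2 mm) and the paddle back up (within 0.04 rad) (horizontal distance between portafilter and press_seat below 0.01 m and height (world z) of portafilter below 0.01 m and angle between portafilter's own z axis and vertical below 0.08 rad and x of portafilter_handle in the frame of press_seat below -0.08 m and linear speed of portafilter below 0.02 m/s and value of joint stop_push below 0.002 m and value of joint paddle below 0.04 rad); the robot touches nothing.
It fails at once if the start paddle is pressed (over 0.12 rad) before the stop has been turned and is up again (value of joint paddle above 0.12 rad and (value of joint stop_push above 0.005 m or value of joint stop_turn below 0.25 rad)).
It fails at once if a bystander (pitcher, jar, tin or cup) is shifted by more than 30 mm or tipped by more than 0.35 rad (distance of any of pitcher, jar, tin, cup from where it was at the start of the episode above 0.03 m or angle between any of pitcher, jar, tin, cup's own z axis and vertical above 0.35 rad).
It also fails if it takes over 72 s, if anything falls off the work surface, if the arm or the gripper's body presses on something with over 40 N, if the wrist force passes 120 N, or if a joint passes its speed limit or range.

## Robot

A 6-joint arm with a two-finger parallel gripper is mounted at the origin on the work surface. World frame = base frame: x ahead of the robot, y to its left, z up, the work surface at z = 0. Lengths are in m, angles in rad, forces in N, time in s.
With the tool pointing down it reaches from about 0.375 to 0.9 m from the base axis. Payload 3.1 kg.
Tool frame: the origin (TCP) lies on the centre line of the jaws, within the pads' length; the fingertips stand 8 mm ahead of it and the grasp point (between the pads) lies 11 mm behind it; z points along the fingers, y is the line along which they close (so a half turn about z gives the same grasp; the last joint's range is limited). The gripper opens to 85 mm and grips with 20 to 120 N. Pads are 22 mm wide; open, the fingers measure 114 mm over their backs; the gripper's body (76 mm by 85 mm) begins 54 mm behind the grasp point. The pads swing forward as they close: fully open they stand 13 mm farther back than shut.
Start: joints at [0.971, 0.527, 1.433, -0, 1.181, -0.178], TCP at [0.256, 0.57, 0.216] pointing down, gripper open.
Joint ranges: [-3.08, 3.08], [-0.75, 2.2], [0.22, 2.44], [-1.43, 4.57], [0, 2.65], [-2.85, 2.85]. Speed limits (rad/s): [2.79, 2.79, 3.14, 3.14, 3.14, 3.14].

## Interface

Orientations are given as a unit quaternion [x, y, z, w].
In Python, from station import readout, imaging, finish_job, finder gives the robot as it stands.
- The arm moves only by the tool send_rows, never from a script. Its argument "plan" is a list of rows, each a list of 4 numbers: the shift along the tool's x, y, z in mm, then the turn about the tool's z in rad. A call has 1 to 8 rows; each row is the pose to reach, as a shift and turn from the pose commanded when the call began, along the tool's axes at that moment; what a row does not reach only later rows make up. A row lasts 1/12 s, in which the tool goes at most 41.7 mm and 7.16 degrees, less where a joint would pass 70% of its speed; a pose out of reach is approached as far as the arm can. A call with a gripper value outside its range is refused whole. "claw" is the finger opening in mm, from 0 to 85.4, set as the call begins (left out, the last holds). The fingers move at their own pace and stop on an object; "newtons" is the grip in N (left out, the last holds). Time passes only in rows, so rows that repeat a pose let the fingers close. It gives the time, the measured TCP pose, the force, the opening and the grip force at its end, in the units of the state.
- readout.state(): the state, without advancing time (a new reading comes with each control period).
- imaging.snapshot(name): name is "scene" or "side" or "wrist"; returns a dict with "color" (420x560x3 uint8, blue, green, red), "mtx" (3x3 intrinsics, pixels), "xyz" and "orientation" of the camera in the world. Camera axes: x right, y down, z forward; pixel columns grow to the right and rows downward; lengths in m; the calibration is good to about 2 mm. A picture is of the moment at which its call begins. There is no depth.
- finish_job(): hands the job in; it is judged then, once.
Trained networks look in a picture, given as the dict that the camera call returned (one of the last four; its "shot" number tells which), for a name from the list of things; names that differ only in an ending like _2 or _b are one class to them, and where a whole thing is asked for, a point or a joint stands for the part that bears it (a point fixed in the world has none). Each returns a list of dicts, best first, with "conf" (0 to 1); they miss things now and then, are a little off and sometimes report something else, mostly with a low value. They report only what shows in the picture. A call takes as long as a camera call. They do not tell look-alikes from the thing itself.
- finder.regions_of(picture, query): "pixels" (420x560 bool, what is visible of it) and "bbox" ([centre column, centre row, width, height] in pixels, round what is visible of it).
The state is a dict: "clock": time; "qpos": joint angles; "qd": joint speeds; "joint_torque": joint torques, N m; "eef_pos": TCP position; "orientation": TCP orientation; "contact_force": force on the tool from outside, world axes, zero at the start; "wrist_torque": the same for the moment, N m; "opening": opening from 0.0 (shut) to 1.0 (fully open); "finger_force": force on a finger pad.
Only numpy, scipy, OpenCV 4.12 (cv2) and the standard library are available. Lean on these libraries where they do the work, as an engineer would, in place of code of your own. Each camera call takes 0.05 s, during which the arm holds its last target. There are 200 camera calls.

## Working session

There is one attempt and no reset: what is moved stays moved. The work goes in short steps, Python scripts to look and compute and a tool call to move; the robot and the scene stay as the last step left them, time stands still between calls to the robot, and variables do not carry over. Pictures are saved under pics/ and viewed, at most 10 in all, crops included, and the job is handed in when it is done.

Besides the shell and the picture viewer there is one more tool, called as name(argument=value, ...) on one line, values as JSON. send_rows: Moves the arm, as the interface text tells. Its arguments: {"type":"object","properties":{"plan":{"type":"array","items":{"type":"array","items":{"type":"number"}}},"claw":{"type":"number"},"newtons":{"type":"number"}},"required":["plan"]}

```bash
ls; mkdir -p pics
cat > h.py <<'E'
import numpy as np, cv2
from scipy.spatial.transform import Rotation as R
from station import readout, imaging, finish_job, finder
def ray(p,uv):
    k=np.linalg.inv(p["mtx"])@np.array([uv[0],uv[1],1.0]); d=R.from_quat(p["orientation"]).apply(k)
    return np.array(p["xyz"]),d/np.linalg.norm(d)
def atz(p,uv,z):
    o,d=ray(p,uv); return o+d*(z-o[2])/d[2]
def tri(obs):
    A=np.zeros((3,3));b=np.zeros(3)
    for p,uv in obs:
        o,d=ray(p,uv);M=np.eye(3)-np.outer(d,d);A+=M;b+=M@o
    return np.linalg.solve(A,b)
def proj(p,X):
    c=R.from_quat(p["orientation"]).inv().apply(np.array(X)-np.array(p["xyz"])); q=(np.array(p["mtx"])@c.T).T if c.ndim>1 else np.array(p["mtx"])@c
    return q[...,:2]/q[...,2:]
E
python3 - <<'E'
from h import *
print(readout.state())
ps={n:imaging.snapshot(n) for n in("scene","side","wrist")}
cv2.imwrite("pics/a.png",np.hstack([ps["scene"]["color"]]));cv2.imwrite("pics/b.png",ps["side"]["color"]);cv2.imwrite("pics/c.png",ps["wrist"]["color"])
for n,p in ps.items():
    print(n,np.round(p["xyz"],3),np.round(R.from_quat(p["orientation"]).as_matrix()[:,2],2),p["mtx"][0][0])
    for q in "press stop_box stop_top paddle_base paddle_edge rack portafilter portafilter_handle pitcher jar tin cup".split():
        print(q,[(round(r["conf"],2),np.round(r["bbox"]).astype(int).tolist(),int(r["pixels"].sum())) for r in finder.regions_of(p,q)[:4]])
E
```

```text
pics
{'clock': 0.0, 'qpos': array([ 9.70487515e-01,  5.28455922e-01,  1.43386062e+00,  1.26010799e-05,
        1.18136269e+00, -1.78505738e-01]), 'qd': array([-0.00078435,  0.00183652, -0.00042414,  0.00035043, -0.00070761,
       -0.00113695]), 'joint_torque': array([-7.64507536e-05, -4.42349017e+01, -1.78027457e+01, -2.34283743e-04,
        8.36425490e-03, -3.24975690e-05]), 'eef_pos': array([0.2554426 , 0.56963443, 0.21505318]), 'orientation': array([ 2.09343777e-01,  9.77841549e-01, -9.62967588e-04, -4.01463276e-04]), 'contact_force': array([-0.52548407, -0.54225243, -0.31007044]), 'wrist_torque': array([-0.0182092 , -0.01934134, -0.00760453]), 'finger_force': 0.0, 'opening': 0.9992055016017736}
scene [ 0.918 -0.182  1.135] [-0.39  0.16 -0.91] 387.42649380736555
press [(0.88, [150, 174, 63, 83], 3404), (0.84, [338, 111, 50, 82], 2998), (0.69, [318, 263, 64, 88], 3598)]
stop_box [(0.46, [173, 291, 17, 23], 350)]
stop_top [(0.6, [174, 292, 20, 19], 291)]
paddle_base [(0.95, [191, 239, 31, 43], 1216), (0.57, [391, 180, 80, 88], 4175)]
paddle_edge [(0.96, [193, 238, 25, 35], 810), (0
[... 974 characters left out ...]
, 29, 28], 594), (0.47, [206, 144, 102, 88], 4097)]
pitcher [(0.7, [421, 208, 44, 49], 1477), (0.42, [320, 115, 15, 4], 77), (0.37, [438, 268, 31, 27], 517)]
jar [(0.55, [440, 269, 27, 25], 501)]
tin [(0.79, [278, 268, 35, 43], 1127)]
cup [(0.77, [270, 150, 22, 37], 577)]
wrist [0.181 0.603 0.374] [ 0.29 -0.13 -0.95] 321.1869113604619
press [(0.64, [113, 410, 24, 21], 259), (0.56, [72, 271, 144, 232], 21681)]
stop_box []
stop_top []
paddle_base []
paddle_edge []
rack [(0.98, [217, 345, 92, 101], 4261)]
portafilter [(0.84, [113, 408, 24, 21], 279)]
portafilter_handle [(0.68, [112, 409, 27, 19], 290)]
pitcher [(0.16, [114, 408, 26, 22], 287)]
jar []
tin []
cup [(0.63, [114, 408, 20, 19], 282)]
```

View pics/a.png

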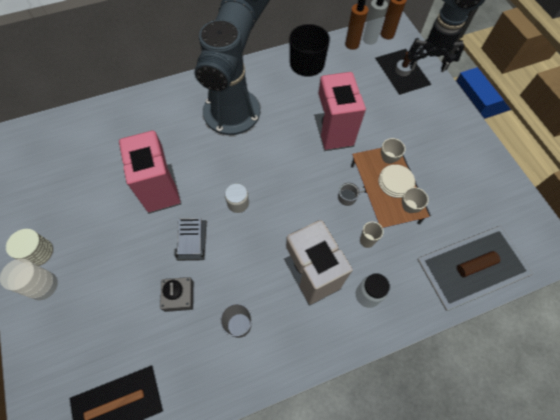

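View pics/b.png

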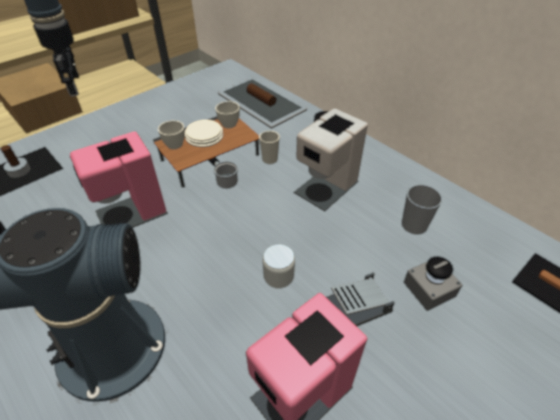

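The scene view shows the white press at (319,263), the portafilter cup at (350,194) with its handle under the rack (392,182), and the cup at (371,234). The jar is at (376,290), the tin at (236,198), the pitcher at (237,320), the paddle at (190,240) and the stop box at (176,293). The side view agrees: the press's open front and disc face the robot, with the disc at (319,190). It also shows the stop at (436,278). The pink presses are decoys.

```bash
cat > fit.py <<'E'
from h import *
from scipy.optimize import minimize
def box(x0,x1,y0,y1,z0,z1): return np.array([[x,y,z] for x in(x0,x1) for y in(y0,y1) for z in(z0,z1)])/1000.
def cyl(r,z0,z1,cx=0,cy=0,n=24):
    t=np.linspace(0,2*np.pi,n,False); return np.array([[cx+r*np.cos(a),cy+r*np.sin(a),z] for a in t for z in(z0,z1)])/1000.
def hcyl(r,x0,x1,z): 
    t=np.linspace(0,2*np.pi,16,False); return np.array([[x,r*np.cos(a),z+r*np.sin(a)] for a in t for x in(x0,x1)])/1000.
M=dict(press=[box(-45,115,-55,55,0,6),box(50,115,-55,55,0,201),box(-45,50,-55,55,116,201),cyl(34,85,116)],
 stop_box=[box(-42.5,42.5,-42.5,42.5,0,50),cyl(27.5,77,88),cyl(21,50,58),cyl(12,58,80),cyl(18,88,94)],
 stop_dn=[box(-42.5,42.5,-42.5,42.5,0,50),cyl(27.5,67,78),cyl(18,78,84)],
 paddle_base=[box(-65,65,-42.5,42.5,0,14)],
 portafilter=[cyl(31,0,44),cyl(34,44,50)], 
 pf_full=[cyl(31,0,44),cyl(34,44,50),hcyl(12,-165,-53,33),hcyl(7,-53,-28,33)],
 pitcher=[cyl(42,0,105)],jar=[cyl(38,0,120)],tin=[cyl(36,0,75)],cup=[cyl(30,0,85)])
S=4
def render(p,parts,x,y,th):
    c,s=np.cos(th),np.sin(th);Rm=np.array([[c,-s,0],[s,c,0],[0,0,1]]);im=np.zeros((420,560),np.uint8)
    for P in parts:
        q=proj(p,P@Rm.T+[x,y,0]); h=cv2.convexHull(q.astype(np.float32))
        cv2.fillConvexPoly(im,np.round(h*16).astype(np.int32),255,cv2.LINE_AA,4)
    return im/255.
def fit(obs,parts,x0,rot=True,ths=(0,)):
    def cost(v):
        tot=0
        for p,m in obs:
            r=render(p,parts,v[0],v[1],v[2] if rot else 0); tot+=1-np.minimum(r,m).sum()/np.maximum(r,m).sum()
        return tot/len(obs)
    best=None
    for t in ths:
        v=np.array([*x0,t]); sim=np.array([v,v+[.03,0,0],v+[0,.03,0],v+[0,0,.3]])
        for _ in range(2):
            r=minimize(cost,v,method="Nelder-Mead",options=dict(initial_simplex=sim,xatol=2e-4,fatol=1e-5)); v=r.x; sim=np.array([v,v+[.01,0,0],v+[0,.01,0],v+[0,0,.1]])
        if best is None or r.fun<best.fun: best=r
    return best
E
cat > run.py <<'E'
from fit import *
a=imaging.snapshot("scene");b=imaging.snapshot("side")
near=dict(press=((319,263),(329,162)),stop_box=((173,291),(436,278)),paddle_base=((191,239),(362,299)),portafilter=((351,194),(225,173)),
 pitcher=((238,320),(421,208)),jar=((374,290),(322,115)),tin=((236,200),(278,268)),cup=((371,234),(270,150)))
for n,(ua,ub) in near.items():
    obs=[]
    for p,u in((a,ua),(b,ub)):
        for r in finder.regions_of(p,n):
            if np.hypot(r["bbox"][0]-u[0],r["bbox"][1]-u[1])<20 and not(n=="jar" and p is b): obs.append((p,r["pixels"].astype(float)));break
    x0=atz(a,ua,.05)[:2]; rot=n in("press","stop_box","paddle_base")
    r=fit(obs,M[n],x0,rot,np.arange(0,6.2,.78) if n=="press" else (0,.8,1.6,2.4) if rot else(0,))
    print(n,len(obs),np.round(x0,3),np.round(r.x,4),round(r.fun,3))
print("pf handle approx", tri([(a,(352,190)),(b,(225,173))]))
print("rack",atz(a,(392,182),.068),[np.round(atz(a,u,.068),3) for u in((355,155),(397,150),(428,210),(393,224))])
E
python3 run.py
```

```text
press 2 [0.653 0.055] [0.6278 0.0276 0.1661] 0.086
stop_box 2 [ 0.58 -0.36] [ 0.5848 -0.3547  1.3365] 0.132
paddle_base 2 [ 0.448 -0.271] [ 0.4296 -0.2698  2.8144] 0.194
portafilter 2 [0.483 0.24 ] [0.4706 0.2438 0.2279] 0.171
pitcher 1 [ 0.721 -0.216] [ 0.7326 -0.2121  0.3033] 0.192
jar 1 [0.781 0.168] [0.7811 0.1567 0.1816] 0.209
tin 2 [ 0.373 -0.105] [ 0.3603 -0.0969  0.1546] 0.182
cup 2 [0.627 0.238] [0.6279 0.2383 0.1322] 0.212
pf handle approx [0.46726416 0.25113978 0.03056752]
rack [0.49824769 0.3724537  0.068     ] [array([0.366, 0.308, 0.068]), array([0.398, 0.445, 0.068]), array([0.624, 0.429, 0.068]), array([0.627, 0.307, 0.068])]
```

Run:
```python
import cv2,numpy as np
a=cv2.imread("pics/a.png")[130:320,140:440];b=cv2.imread("pics/b.png")[90:320,140:480]
a=cv2.resize(a,None,fx=2.3,fy=2.3,interpolation=3)[:, :690];b=cv2.resize(b,(800,541),interpolation=3)
cv2.imwrite("pics/d.png",a);cv2.imwrite("pics/e.png",b)
```

```text
(no output)
```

View pics/e.png

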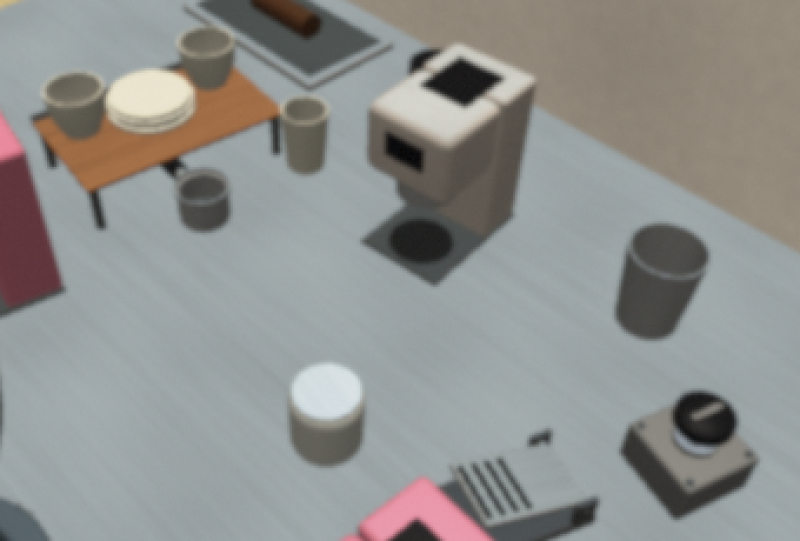

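The zoom confirms the portafilter handle runs under the rack and the paddle's ribbed free edge points towards the robot. The cup and jar are clear of the press front. I'll go up and across to a viewpoint over the portafilter and press.

send_rows(plan=[[-30,-26,-85,0],[-70,-60,-85,0],[-110,-95,-85,0],[-140,-125,-85,0],[-170,-150,-85,0],[-200,-175,-85,0],[-230,-200,-85,0],[-260,-225,-85,0]])

```text
clock: 3.52
eef_pos: [0.3826, 0.2957, 0.301]
orientation: [0.209, 0.978, 0.0, 0.001]
contact_force: [0.8, 0.1, -0.7]
opening: 1.003
finger_force: 0.0
```

send_rows(plan=[[-30,-26,0,0],[-60,-52,0,0],[-85,-80,0,0],[-85,-80,0,0]])

```text
clock: 3.85
eef_pos: [0.4296, 0.1841, 0.3006]
orientation: [0.213, 0.977, -0.001, 0.001]
contact_force: [-0.2, 0.7, -0.0]
opening: 1.002
finger_force: 0.0
```

```bash
cat >> h.py <<'E'
def go(x,y,z,ax=None):
    """shift in tool axes (mm) to TCP target; ax = wanted world angle of tool y (mod pi) -> turn"""
    s=readout.state(); Rt=R.from_quat(s["orientation"]); d=Rt.inv().apply(np.array([x,y,z])-s["eef_pos"])*1000
    m=Rt.as_matrix(); cur=np.arctan2(m[1,1],m[0,1]); t=0
    if ax is not None: t=-((ax-cur+np.pi/2)%np.pi-np.pi/2)
    print("t",round(s["clock"],2),"tcp",np.round(s["eef_pos"],4),"yaxis",round(cur,3),"q",np.round(s["qpos"],2),"-> shift",np.round(d,1),"turn",round(t,3))
E
cat > look.py <<'E'
from fit import *
import sys
p=imaging.snapshot("wrist");a=imaging.snapshot("scene");b=imaging.snapshot("side")
cv2.imwrite("pics/%s.png"%sys.argv[1],p["color"])
go(.585,-.355,.25)
print(p["xyz"])
for n,near in(("press",(.628,.028)),("portafilter",(.4706,.244)),("cup",(.628,.238)),("tin",(.36,-.097)),("stop_box",(.585,-.355)),("paddle_base",(.43,-.27)),("pitcher",(.733,-.212))):
    obs=[]
    for k in(p,a,b):
        u=proj(k,np.array([*near,.05]))
        for r in finder.regions_of(k,n):
            if np.hypot(*(np.array(r["bbox"][:2])-u))<(60 if k is p else 25): 
                obs.append((k,r["pixels"].astype(float)))
                if k is p: print(n,r["conf"],np.round(r["bbox"]))
                break
    rot=n in("press","portafilter","stop_box","paddle_base")
    for o in([obs[:1],obs] if obs and obs[0][0] is p else [obs]):
        if not o: continue
        r=fit(o,M["pf_full" if n=="portafilter" and len(o)==1 else n],near,rot,(.16,) if n=="press" else (-1.5,) if n=="portafilter" else (0,.8,1.6,-.4) if rot else (0,)); print(n,len(o),np.round(r.x,4),round(r.fun,3))
E
python3 look.py f
```

```text
t 4.0 tcp [0.4269 0.1894 0.3005] yaxis 1.147 q [ 0.18  0.21  1.7   0.    1.23 -0.97] -> shift [-367.9 -431.4   50.1] turn 0
[0.35474615 0.21778829 0.45895043]
press 0.83 [248. 334. 128. 124.]
press 1 [0.6333 0.0305 0.0522] 0.417
press 3 [0.6298 0.0285 0.1417] 0.199
portafilter 0.7 [340. 177.  64.  54.]
portafilter 1 [ 0.4695  0.2404 -1.7196] 0.472
portafilter 3 [ 0.4691  0.2417 -1.2861] 0.153
cup 0.6 [370. 277.  39.  62.]
cup 1 [0.6246 0.2308 0.1949] 0.48
cup 3 [0.625  0.2352 0.1682] 0.311
tin 0.65 [ 74. 207.  84.  60.]
tin 1 [ 0.3619 -0.0949  0.1259] 0.078
tin 3 [ 0.3615 -0.0963  0.0632] 0.13
stop_box 0.93 [ 16. 365.  33.  37.]
stop_box 1 [ 0.5325 -0.4303  0.4025] 0.363
stop_box 3 [ 0.5837 -0.3546 -0.238 ] 0.368
paddle_base 0.69 [ 34. 286.  65.  86.]
paddle_base 1 [ 0.4332 -0.2763 -0.3726] 0.054
paddle_base 3 [ 0.4331 -0.2737  2.7655] 0.164
pitcher 2 [ 0.7264 -0.2181  0.1483] 0.196
```

View pics/f.png

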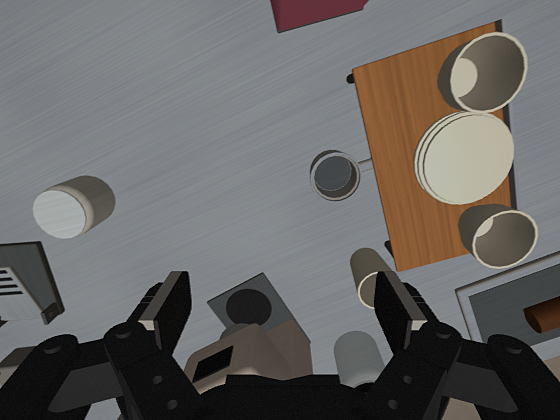

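The wrist view shows the portafilter rim at (337,175) with its neck going to (366,160) under the rack. The disc of the white press is at (249,307), with base-plate front corners at (208,300) and (263,273). I'll move on to above the stop and close the fingers on the way.

Run:
```python
from h import *
p=imaging.snapshot("wrist")
c1=atz(p,(208,300),.006);c2=atz(p,(263,273),.006);d=atz(p,(249,307),.006)
print("corners",c1,c2,np.linalg.norm(c1-c2),"disc",d)
v=(c2-c1)[:2]; v/=np.linalg.norm(v); x=np.array([v[1],-v[0]]); print("yaw",np.arctan2(x[1],x[0]),"seat",(c1+c2)[:2]/2+.045*x)
r=atz(p,(337,173),.05);n=atz(p,(366,160),.033); print("pf rim",r,"neck",n,"dir",np.arctan2(*(n-r)[1::-1]))
print("rack front",atz(p,(354,70),.068),atz(p,(397,270),.068))
```

```text
corners [ 0.58407594 -0.01509322  0.006     ] [0.575799 0.088673 0.006   ] 0.10409580649626542 disc [0.62382333 0.04037577 0.006     ]
yaw 0.07959670876953094 seat [0.624795   0.04036796]
pf rim [0.46112612 0.25137497 0.05      ] neck [0.46503978 0.29411505 0.033     ] dir 1.4794820154208264
rack front [0.35452451 0.30971248 0.068     ] [0.61631374 0.27649309 0.068     ]
```

send_rows(plan=[[-26,-31,0,0],[-52,-62,0,0],[-78,-93,0,0],[-104,-124,0,0],[-130,-155,0,0],[-156,-186,0,0],[-182,-217,0,0],[-208,-248,0,0]], claw=0, newtons=20)

```text
clock: 5.77
eef_pos: [0.5154, -0.1239, 0.3005]
orientation: [0.21, 0.978, 0.0, 0.0]
contact_force: [0.7, 0.1, -0.4]
opening: -0.002
finger_force: 0.0
```

send_rows(plan=[[-26,-31,0,0],[-52,-62,0,0],[-78,-93,0,0],[-104,-124,10,0],[-130,-155,20,0],[-150,-180,40,0],[-150,-180,50,0],[-150,-180,50,0]])

```text
clock: 6.43
eef_pos: [0.5766, -0.3482, 0.246]
orientation: [0.211, 0.978, 0.002, -0.003]
contact_force: [-0.3, 0.8, -0.3]
opening: 0.001
finger_force: 0.0
```

Run:
```python
from fit import *
p=imaging.snapshot("wrist");a=imaging.snapshot("scene");b=imaging.snapshot("side")
cv2.imwrite("pics/g.png",p["color"])
for n,q,near,ths in(("stop_box","stop_box",(.585,-.355),(-.3,0,.3,.6,.9,1.2)),("paddle_base","paddle_base",(.433,-.275),(-.37,))):
    P=[(k,r["pixels"].astype(float)) for k in(p,) for r in finder.regions_of(k,q)[:1]]
    print([np.round(r["bbox"]) for r in finder.regions_of(p,q)[:2]],[np.round(r["bbox"]) for r in finder.regions_of(p,"stop_top" if n=="stop_box" else "paddle_edge")[:2]])
    r=fit(P,M[n],near,True,ths);print(n,np.round(r.x,4),round(r.fun,3))
pts=[(p,finder.regions_of(p,"stop_top")[0]["bbox"][:2])]
print(atz(*pts[0],.085))
go(.585,-.355,.105)
```

```text
[array([277., 182.,  83.,  87.])] [array([281., 197.,  52.,  55.]), array([550.,  96.,  20.,  77.])]
stop_box [ 0.5861 -0.3551 -0.2884] 0.055
[array([295.,  47.,  92.,  93.])] []
paddle_base [ 0.4312 -0.2716 -0.3498] 0.034
[ 0.58596619 -0.35398549  0.085     ]
t 6.93 tcp [ 0.5787 -0.347   0.2514] yaxis 1.15 q [-0.71  0.56  1.26 -0.    1.32 -1.86] -> shift [ -8.8  -4.7 146.4] turn 0
```

View pics/g.png

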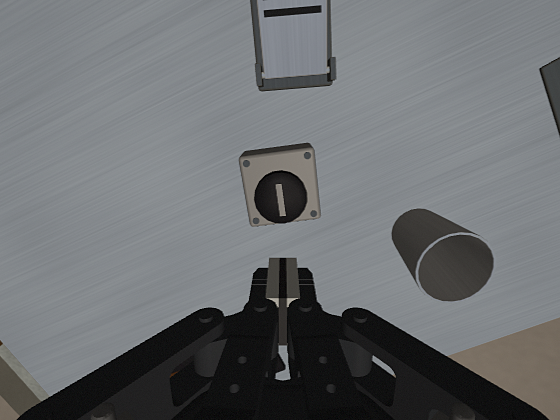

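The stop cap sits at (281,197), midway on its box. The wrist fit (0.586, -0.355) agrees with the two fixed views. The paddle's hinge points towards the stop. Now I'll push the stop down.

send_rows(plan=[[-10,-4,30,0],[-10,-4,60,0],[-10,-4,90,0],[-10,-4,115,0],[-10,-4,130,0],[-10,-4,140,0],[-10,-4,146,0],[-10,-4,146,0]])

```text
clock: 7.6
eef_pos: [0.5856, -0.3549, 0.1035]
orientation: [0.209, 0.978, 0.0, -0.001]
contact_force: [0.4, 0.6, -0.0]
opening: 0.002
finger_force: 0.0
```

send_rows(plan=[[0,0,4,0],[0,0,8,0],[0,0,11,0],[0,0,13,0],[0,0,14,0],[0,0,14,0]])

```text
clock: 8.1
eef_pos: [0.5858, -0.3551, 0.0903]
orientation: [0.209, 0.978, 0.0, -0.0]
contact_force: [0.2, 0.3, 0.2]
opening: -0.004
finger_force: 0.0
```

send_rows(plan=[[0,0,2,0],[0,0,4,0],[0,0,4,0]])

```text
clock: 8.35
eef_pos: [0.5856, -0.355, 0.086]
orientation: [0.209, 0.978, 0.0, -0.0]
contact_force: [-0.5, 0.3, 0.3]
opening: -0.004
finger_force: 0.0
```

Run:
```python
from h import *
p=imaging.snapshot("side");s=readout.state();print(s["contact_force"],s["eef_pos"])
c=p["color"][230:320,380:500];cv2.imwrite("pics/i.png",cv2.resize(c,None,fx=5,fy=5,interpolation=3))
```

```text
[-0.31822149 -0.4772242   0.47746138] [ 0.58571377 -0.35508361  0.08610636]
```

View pics/i.png

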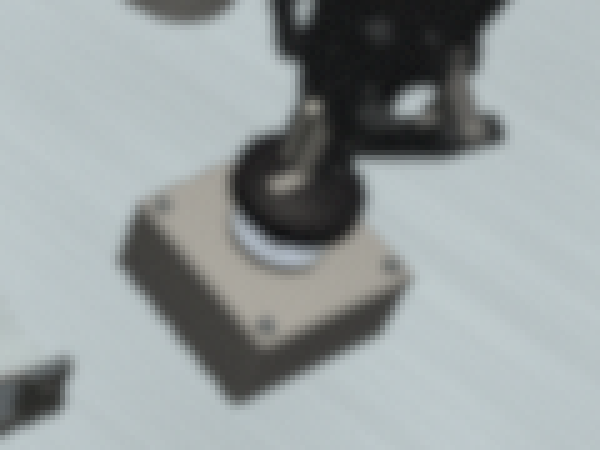

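Run:
```python
from fit import *
p=imaging.snapshot("side")
for z in(.0745,.0645):
    q=proj(p,cyl(27.5,z*1000,z*1000)+[.586,-.355,0]);i=q[:,1].argmax();print(z,"lowest",q[i],"crop",(q[i]-[380,230])*5)
q=proj(p,cyl(21,50,50)+[.586,-.355,0]);print("collar bottom",(q.max(0)-[380,230])*5)
a=cv2.imread("pics/b.png");b=p["color"]
# column profile through cap
for c in(435,440,445): print(c,a[255:295:1,c].mean(1).astype(int).tolist(),"\n   ",b[255:295,c].mean(1).astype(int).tolist())
```

```text
0.0745 lowest [441.51615784 280.24225096] crop [307.58078922 251.21125479]
0.0645 lowest [440.16442044 282.9716549 ] crop [300.82210222 264.85827449]
collar bottom [326.90155335 271.26521517]
435 [137, 100, 56, 31, 28, 25, 27, 27, 36, 55, 87, 110, 108, 82, 57, 47, 45, 42, 37, 29, 19, 17, 38, 76, 118, 146, 150, 130, 104, 107, 127, 135, 137, 138, 138, 138, 137, 137, 133, 126] 
    [160, 116, 67, 42, 41, 44, 40, 39, 43, 66, 105, 132, 130, 100, 70, 59, 56, 50, 45, 35, 27, 22, 48, 92, 143, 175, 177, 155, 127, 128, 151, 162, 164, 164, 165, 165, 166, 164, 159, 151]
440 [145, 114, 71, 35, 29, 28, 40, 68, 99, 119, 118, 97, 64, 44, 44, 43, 46, 45, 42, 36, 30, 22, 20, 45, 88, 129, 147, 138, 113, 111, 128, 135, 137, 137, 137, 138, 136, 138, 135, 127] 
    [67, 64, 61, 64, 66, 72, 75, 81, 85, 94, 104, 99, 73, 52, 51, 54, 56, 55, 51, 46, 38, 29, 24, 55, 105, 155, 177, 165, 136, 134, 153, 163, 164, 164, 164, 165, 165, 165, 162, 151]
445 [159, 155, 140, 108, 72, 64, 93, 114, 109, 82, 51, 32, 28, 30, 29, 30, 32, 32, 31, 28, 25, 18, 22, 47, 87, 117, 127, 131, 133, 135, 136, 136, 136, 136, 137, 136, 131, 120, 99, 73] 
    [54, 58, 57, 50, 42, 38, 36, 33, 30, 28, 31, 33, 37, 37, 36, 39, 40, 40, 40, 37, 32, 27, 29, 59, 105, 140, 154, 158, 160, 162, 162, 164, 163, 163, 163, 162, 157, 143, 118, 89]
```

The profiles show the cap hasn't moved, so it's still up and the tips are just above it. I'll keep going down in small steps.

send_rows(plan=[[0,0,2,0],[0,0,3,0],[0,0,4,0],[0,0,4,0]])

```text
clock: 8.78
eef_pos: [0.5857, -0.3551, 0.0821]
orientation: [0.209, 0.978, 0.0, -0.0]
contact_force: [0.1, -0.1, -0.7]
opening: 0.001
finger_force: 0.0
```

send_rows(plan=[[0,0,2,0],[0,0,3,0],[0,0,4,0],[0,0,4,0]])

```text
clock: 9.12
eef_pos: [0.5859, -0.3553, 0.0787]
orientation: [0.209, 0.978, -0.0, 0.0]
contact_force: [-1.3, -0.2, 2.9]
opening: -0.0
finger_force: 1.0
```

```bash
cat > cap.py <<'E'
from h import *
p=imaging.snapshot("side");s=readout.state();print(s["clock"],s["contact_force"],s["eef_pos"])
b=p["color"]
for c in(435,440,445): print(c,b[271:295,c].mean(1).astype(int).tolist())
E
python3 cap.py
```

```text
9.1667 [-0.15221465  0.42401349  2.67186896] [ 0.58591051 -0.35521923  0.07865796]
435 [57, 54, 47, 38, 28, 25, 46, 93, 143, 175, 178, 156, 127, 130, 153, 164, 166, 165, 166, 166, 167, 165, 160, 153]
440 [55, 56, 54, 47, 39, 30, 25, 46, 94, 145, 174, 164, 136, 134, 153, 162, 164, 165, 166, 166, 166, 165, 163, 154]
445 [39, 42, 39, 37, 32, 28, 27, 52, 95, 133, 150, 157, 161, 162, 164, 164, 164, 164, 164, 163, 158, 144, 118, 90]
```

send_rows(plan=[[0,0,2,0],[0,0,4,0],[0,0,6,0],[0,0,8,0],[0,0,8,0]])

```text
clock: 9.58
eef_pos: [0.5858, -0.3551, 0.0699]
orientation: [0.209, 0.978, 0.0, -0.0]
contact_force: [0.2, 0.1, 0.1]
opening: 0.0
finger_force: 0.1
```

```bash
python3 cap.py
```

```text
9.6333 [-0.24306957 -0.67655225  0.35229668] [ 0.58579331 -0.35516534  0.06988405]
435 [87, 61, 59, 58, 54, 46, 37, 26, 31, 58, 97, 115, 114, 129, 153, 164, 166, 167, 166, 167, 166, 165, 161, 154]
440 [51, 50, 51, 54, 51, 47, 42, 35, 25, 24, 41, 73, 105, 132, 153, 163, 166, 165, 167, 167, 168, 166, 164, 153]
445 [35, 37, 37, 39, 39, 35, 31, 29, 31, 54, 98, 136, 157, 162, 164, 165, 164, 164, 165, 164, 158, 145, 119, 90]
```

send_rows(plan=[[0,0,-10,0],[0,0,-40,0],[0,0,-80,0],[0,0,-120,0],[0,0,-150,0],[0,0,-170,0],[0,0,-180,0],[0,0,-180,0]])

```text
clock: 10.3
eef_pos: [0.5871, -0.3562, 0.254]
orientation: [0.209, 0.978, -0.002, 0.003]
contact_force: [-1.0, -0.1, 0.4]
opening: 0.003
finger_force: 0.0
```

```bash
python3 - <<'E'
from fit import *
p=imaging.snapshot("wrist");s=readout.state();Rt=R.from_quat(s["orientation"])
for dz in(-40,-30,-20,-15,-10,0,8): print(dz,np.round(proj(p,s["eef_pos"]+Rt.apply([0,0,dz/1000])),1), np.round(proj(p,s["eef_pos"]+Rt.apply([-.011,0,dz/1000])),1))
go(.59,0.04,.25)
print(p["color"][225:300,276:290].mean((1,2)).astype(int).tolist())
r=finder.regions_of(p,"stop_top")[0];print(r["bbox"])
for z in(.0645,.0845): print(z,atz(p,r["bbox"][:2],z))
E
python3 cap.py
```

```text
-40 [284.5 295.9] [284.4 317. ]
-30 [284.3 283.6] [284.3 303.6]
-20 [284.2 272.7] [284.2 291.8]
-15 [284.2 267.7] [284.1 286.4]
-10 [284.1 263. ] [284.1 281.3]
0 [284.  254.4] [284.  271.9]
8 [284.  248.1] [283.9 265. ]
t 10.35 tcp [ 0.5861 -0.3554  0.2513] yaxis 1.149 q [-0.71  0.58  1.23 -0.    1.33 -1.86] -> shift [158.3 362.3   0.8] turn 0
[138, 138, 137, 137, 137, 136, 136, 136, 136, 135, 135, 136, 137, 138, 139, 140, 140, 140, 139, 139, 139, 139, 140, 140, 140, 140, 140, 139, 138, 138, 138, 144, 122, 28, 39, 39, 39, 39, 39, 39, 39, 40, 39, 40, 39, 40, 37, 38, 38, 38, 38, 38, 38, 38, 38, 38, 38, 37, 37, 36, 36, 36, 36, 36, 36, 36, 36, 36, 37, 33, 34, 32, 26, 85, 99]
[284.4, 178.9, 52.9, 51.9]
0.0645 [ 0.58829918 -0.35503303  0.0645    ]
0.0845 [ 0.58388321 -0.35318075  0.0845    ]
10.45 [-0.79642234 -0.29216739 -0.25856639] [ 0.58490288 -0.35440343  0.24834988]
435 [78, 54, 53, 52, 46, 42, 34, 24, 24, 51, 85, 103, 102, 114, 137, 147, 148, 149, 149, 148, 150, 147, 144, 136]
440 [41, 44, 45, 46, 44, 42, 37, 32, 22, 19, 34, 60, 91, 116, 137, 145, 147, 148, 148, 148, 148, 148, 146, 135]
445 [32, 31, 31, 36, 33, 32, 30, 25, 27, 47, 87, 121, 139, 145, 146, 146, 147, 147, 146, 146, 142, 129, 105, 79]
```

The stop is latched: the cap edge dropped 3 px in the side view and stayed down after the arm went up. Contact came at a reported TCP height about 15 mm below the cap top, so the shut tips really sit 15 mm behind the TCP. I'll allow for that. Next I move over the portafilter with open fingers.

send_rows(plan=[[22,31,-20,0.12],[44,62,-40,0.24],[66,93,-40,0.36],[88,124,-40,0.48],[110,155,-40,0.6],[132,186,-40,0.72],[154,217,-40,0.84],[176,248,-40,0.96]], claw=85)

```text
clock: 11.12
eef_pos: [0.525, -0.0549, 0.288]
orientation: [0.64, 0.769, -0.001, -0.002]
contact_force: [-0.1, 1.2, 0.5]
opening: 1.0
finger_force: 0.0
```

```bash
python3 -c "
from h import *
go(.468,.242,.27,-.09)"
```

```text
t 11.12 tcp [ 0.525  -0.0549  0.288 ] yaxis 0.183 q [-0.32  0.32  1.58  0.    1.25 -0.5 ] -> shift [302.2  -2.   18.8] turn 0.273
```

send_rows(plan=[[38,0,5,0.1],[76,0,10,0.2],[114,0,15,0.27],[152,-1,19,0.27],[190,-2,19,0.27],[228,-2,19,0.27],[265,-2,19,0.27],[302,-2,19,0.27]])

```text
clock: 11.78
eef_pos: [0.4661, 0.2407, 0.2691]
orientation: [0.735, 0.678, -0.002, -0.001]
contact_force: [0.6, 0.1, -0.1]
opening: 0.997
finger_force: 0.0
```

send_rows(plan=[[0,0,0,0],[0,0,0,0],[0,0,0,0]])

```text
clock: 12.03
eef_pos: [0.4672, 0.239, 0.2697]
orientation: [0.735, 0.678, -0.002, -0.001]
contact_force: [-0.7, -0.5, 0.6]
opening: 0.995
finger_force: 0.0
```

Run:
```python
from fit import *
p=imaging.snapshot("wrist");cv2.imwrite("pics/j.png",p["color"])
go(.469,.2415,.06,-.09)
for n,near,th in(("portafilter",(.469,.242),-1.66),("press",(.63,.0285),.15)):
    for r in finder.regions_of(p,n)[:2]:
        print(n,r["conf"],np.round(r["bbox"]))
        f=fit([(p,r["pixels"].astype(float))],M[n],near,True,(th,));print(np.round(f.x,4),round(f.fun,3))
```

```text
t 12.08 tcp [0.4677 0.2384 0.2701] yaxis -0.082 q [ 0.26  0.33  1.61 -0.    1.2   0.34] -> shift [  3.5   1.6 210.1] turn 0.008
portafilter 0.93 [286. 167.  57.  66.]
[ 0.4702  0.2404 -1.5258] 0.059
press 0.88 [ 73. 148. 143. 155.]
[0.63   0.0285 0.15  ] 1.0
press 0.64 [463. 334. 194. 172.]
[ 0.7136  0.053  -0.9904] 0.484
```

View pics/j.png

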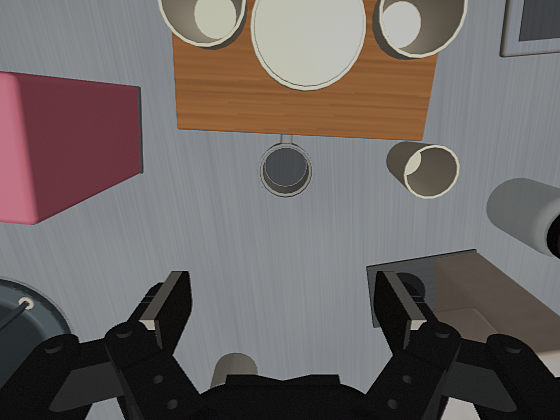

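The wrist view shows the portafilter rim at (286,169) with its neck straight up to (287,138), so the fingers are square to the handle. The cup at (422,168) is clear on the right, and the white press's base corner is at (367,268). Descending astride the holder.

send_rows(plan=[[2,2,38,0],[2,2,76,0],[2,2,114,0],[2,2,152,0],[2,2,185,0],[2,2,210,0],[2,2,225,0],[2,2,235,0]])

```text
clock: 12.85
eef_pos: [0.4697, 0.2395, 0.0342]
orientation: [0.736, 0.677, -0.002, -0.001]
contact_force: [-0.1, -0.7, -0.0]
opening: 1.001
finger_force: 0.0
```

send_rows(plan=[[0,0,10,0],[0,0,17,0],[0,0,22,0],[0,0,25,0],[0,0,25,0]])

```text
clock: 13.27
eef_pos: [0.4705, 0.2412, 0.0115]
orientation: [0.735, 0.678, 0.0, 0.0]
contact_force: [-0.2, -0.6, -0.9]
opening: 0.991
finger_force: 0.0
```

Run:
```python
from h import *
p=imaging.snapshot("wrist");go(.4702,.2404,.01);b=imaging.snapshot("side")
c=b["color"][110:230,150:310];w=p["color"]
cv2.imwrite("pics/k.png",np.hstack([cv2.resize(c,(400,300),interpolation=3),cv2.resize(w,(400,300))]))
```

```text
t 13.32 tcp [0.4706 0.2413 0.0118] yaxis -0.081 q [ 0.26  0.73  1.82 -0.    0.59  0.34] -> shift [-0.9 -0.3  1.8] turn 0
```

View pics/k.png

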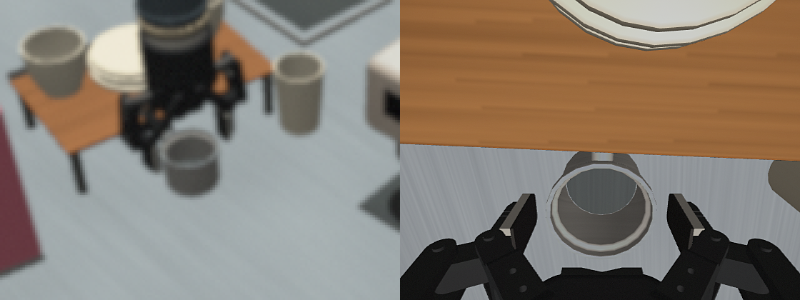

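The holder is centred between the fingers, and the tips are only about level with the rim, as my offset predicts. I'll lower 15 mm more and close.

send_rows(plan=[[0,0,5,0],[0,0,10,0],[0,0,15,0],[0,0,15,0]])

```text
clock: 13.7
eef_pos: [0.4696, 0.241, -0.0045]
orientation: [0.735, 0.678, -0.001, -0.0]
contact_force: [0.1, -0.7, 1.4]
opening: 0.998
finger_force: 0.0
```

send_rows(plan=[[0,0,0,0],[0,0,0,0],[0,0,0,0],[0,0,0,0],[0,0,0,0],[0,0,0,0]], claw=55, newtons=30)

```text
clock: 14.2
eef_pos: [0.4701, 0.2412, -0.0033]
orientation: [0.735, 0.678, -0.0, -0.0]
contact_force: [-2.0, -1.2, 6.0]
opening: 0.785
finger_force: 33.2
```

send_rows(plan=[[-8,0,-2,0],[-25,0,-2,0],[-45,0,-2,0],[-65,0,-2,0],[-85,0,-2,0],[-105,0,-2,0],[-125,0,-2,0],[-140,0,-2,0]])

```text
clock: 14.87
eef_pos: [0.4585, 0.0998, -0.0021]
orientation: [0.735, 0.678, -0.0, -0.0]
contact_force: [0.0, -0.6, -2.5]
opening: 0.789
finger_force: 34.4
```

send_rows(plan=[[-10,0,0,0],[-14,0,0,0],[-14,0,0,0]])

```text
clock: 15.12
eef_pos: [0.4578, 0.0868, -0.0018]
orientation: [0.736, 0.677, -0.0, -0.0]
contact_force: [0.3, 0.1, -1.9]
opening: 0.793
finger_force: 34.4
```

send_rows(plan=[[0,0,0,0],[0,0,0,0],[0,0,0,0],[0,0,-20,0],[0,0,-60,0],[40,0,-100,0],[80,0,-120,0],[110,0,-120,0]], claw=85)

```text
clock: 15.78
eef_pos: [0.4683, 0.1946, 0.1213]
orientation: [0.736, 0.677, 0.003, 0.002]
contact_force: [1.4, -0.3, 0.2]
opening: 0.995
finger_force: 0.0
```

send_rows(plan=[[0,0,0,0],[0,0,0,0],[0,0,0,0]])

```text
clock: 16.03
eef_pos: [0.4654, 0.1938, 0.1174]
orientation: [0.734, 0.679, -0.0, -0.0]
contact_force: [-0.9, -1.2, -0.4]
opening: 0.991
finger_force: 0.0
```

Run:
```python
from fit import *
p=imaging.snapshot("wrist");a=imaging.snapshot("scene");b=imaging.snapshot("side");cv2.imwrite("pics/l.png",p["color"])
o=[]
for k in(p,a,b):
    for r in finder.regions_of(k,"portafilter"):
        if np.hypot(*(np.array(r["bbox"][:2])-proj(k,np.array([.46,.13,.03]))))<60: o.append((k,r["pixels"].astype(float)));print(r["conf"],np.round(r["bbox"]));break
for s in([0],[1,2],[0,1,2]):
    try: f=fit([o[i] for i in s],M["pf_full"],(.458,.091),True,(-1.65,-1.4));print(s,np.round(f.x,4),round(f.fun,3))
    except Exception as e: print(e)
x,y,t=f.x;g=np.array([x,y])-.115*np.array([np.cos(t),np.sin(t)]);print("grip",g)
go(g[0],g[1],.04,t+np.pi/2)
```

```text
0.8 [283. 251.  78. 229.]
0.61 [323. 205.  59.  24.]
0.7 [248. 194.  46.  52.]
[0] [ 0.4574  0.0835 -1.673 ] 0.068
[1, 2] [ 0.4566  0.0868 -1.6794] 0.196
[0, 1, 2] [ 0.4573  0.0849 -1.6752] 0.155
grip [0.46926156 0.19930935]
t 16.33 tcp [0.4662 0.1922 0.117 ] yaxis -0.083 q [ 0.17  0.52  1.83 -0.    0.8   0.25] -> shift [ 7.3  2.6 77. ] turn 0.021
```

View pics/l.png

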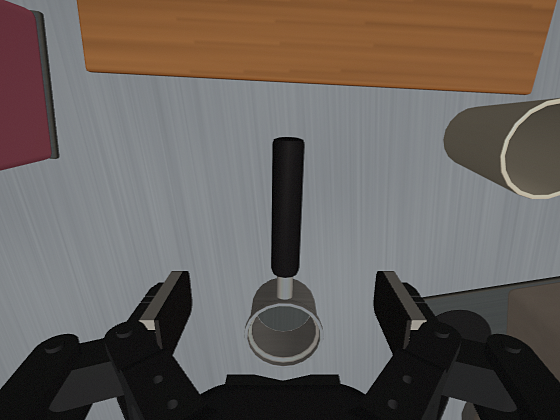

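The portafilter now lies free: holder at (285,330), handle from (288,140) to (286,275), cup well to the right. Gripping the handle at its hold point.

send_rows(plan=[[7,2,20,0.02],[7,2,45,0.02],[7,2,70,0.02],[7,2,90,0.02],[7,2,105,0.02],[7,2,115,0.02],[7,2,118,0.02],[7,2,118,0.02]], claw=60)

```text
clock: 17.0
eef_pos: [0.4687, 0.1997, -0.0011]
orientation: [0.742, 0.67, -0.001, -0.0]
contact_force: [0.2, 0.1, -0.3]
opening: 0.701
finger_force: 0.0
```

send_rows(plan=[[0,0,0,0],[0,0,0,0],[0,0,0,0],[0,0,0,0],[0,0,0,0],[0,0,0,0]], claw=10, newtons=90)

```text
clock: 17.5
eef_pos: [0.4696, 0.2005, 0.0002]
orientation: [0.742, 0.671, 0.001, 0.0]
contact_force: [0.6, 1.8, 1.9]
opening: 0.258
finger_force: 88.0
```

send_rows(plan=[[0,0,-3,0],[0,0,-8,0],[0,0,-14,0],[0,0,-18,0],[0,0,-18,0],[0,0,-18,0]])

```text
clock: 18.0
eef_pos: [0.4691, 0.2002, 0.0179]
orientation: [0.742, 0.67, 0.0, 0.0]
contact_force: [-0.3, 0.7, -2.8]
opening: 0.254
finger_force: 88.1
```

```bash
cat > pf.py <<'E'
from fit import *
import sys
p=imaging.snapshot("wrist");a=imaging.snapshot("scene");b=imaging.snapshot("side")
g=np.array(readout.state()["eef_pos"])
m=R.from_quat(readout.state()["orientation"]).as_matrix(); t=np.arctan2(-m[1,0],-m[0,0]) # pf x along -tool x
c=g[:2]+.115*np.array([np.cos(t),np.sin(t)])
print("expected",np.round(c,4),round(t,3))
for k,n in((p,"wrist"),(a,"scene"),(b,"side")):
    for r in finder.regions_of(k,"portafilter")[:3]: print(n,round(r["conf"],2),np.round(r["bbox"]),"exp",np.round(proj(k,np.array([*c,.03]))))
E
python3 pf.py;  python3 -c "
from h import *
p=imaging.snapshot('wrist');b=imaging.snapshot('side');c=b['color'][110:260,170:370]
cv2.imwrite('pics/m.png',np.hstack([cv2.resize(c,(400,300),interpolation=3),cv2.resize(p['color'],(400,300))]));go(.515,.012,.016,1.72)"
```

```text
expected [0.4571 0.0857] -1.672
scene 0.88 [323. 203.  63.  25.] exp [302. 206.]
side 0.93 [252. 193.  38.  48.] exp [258. 204.]
side 0.54 [330. 163.  72.  98.] exp [258. 204.]
t 18.4 tcp [0.4688 0.2001 0.0174] yaxis -0.101 q [0.18 0.71 1.86 0.   0.57 0.28] -> shift [-182.5   64.9    1.4] turn 1.321
```

View pics/m.png

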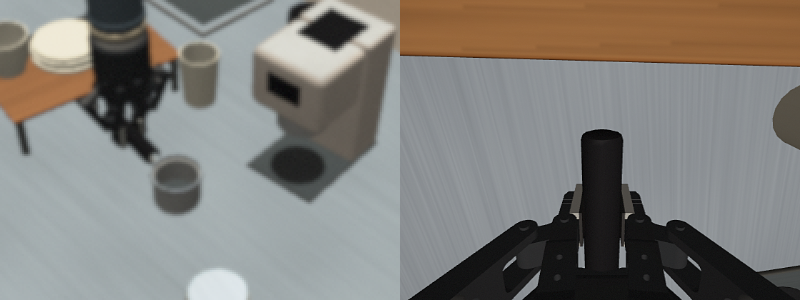

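The portafilter is held level and lifted about 18 mm, with handle and holder aligned. It's clear of the cup and rack. Next I refine the press seat from the black disc in the side view.

Run:
```python
from fit import *
b=imaging.snapshot("side");a=imaging.snapshot("scene")
u=proj(b,np.array([.629,.0285,.006]));print(u)
g=cv2.cvtColor(b["color"],6);x,y=np.round(u).astype(int);print(g[y-12:y+16:2,x-22:x+23:2])
c=g[y-25:y+25,x-30:x+30]
for th in(35,40,45,50):
    n,l,s,ce=cv2.connectedComponentsWithStats((g<th).astype(np.uint8));i=l[y,x]
    if i:
        m=(l==i).astype(float);print(th,s[i],atz(b,ce[i],.007))
        f=fit([(b,m)],[cyl(38,6,7)],(.629,.0285),False);print(np.round(f.x,4),round(f.fun,3))
for o in([a],[b],[a,b]):
    ob=[]
    for k in o:
        v=proj(k,np.array([.64,.03,.1]))
        for r in finder.regions_of(k,"press"):
            if np.hypot(*(np.array(r["bbox"][:2])-v))<25: ob.append((k,r["pixels"].astype(float)));break
    if ob: f=fit(ob,M["press"],(.629,.0285),True,(.15,));print(len(ob),np.round(f.x,4),round(f.fun,3))
```

```text
[319.43405408 191.65450632]
[[168 168 168 167 163 137 105  88  85  84  84  83  82  85  85  89  94  94
   95  95  96  95  94]
 [168 168 167 160 131  96  84  83  78  74  73  71  77  80  81  84  87  92
   94  96  95  94  94]
 [168 165 151 120  91  83  75  64  47  44  39  39  46  50  63  77  83  83
   86  90  94  95  94]
 [166 148 111  87  84  68  47  37  35  35  32  33  31  34  35  49  69  79
   83  83  88  92  93]
 [134 101  86  84  73  46  35  35  34  35  34  33  32  34  35  33  45  69
   80  84  84  83  87]
 [ 95  84  83  81  64  36  35  35  33  33  35  30  34  33  31  34  34  57
   80  83  82  83  82]
 [ 82  82  83  81  59  36  32  33  34  36  33  31  34  33  33  33  34  46
   75  81  83  82  81]
 [ 95  80  81  81  66  39  34  34  32  35  35  33  33  32  35  33  34  45
   75  83  83  83  83]
 [151 117  88  80  75  55  36  34  32  32  34  35  33  35  34  33  38  57
   81  82  81  86 115]
 [169 163 142 105  82  75  52  40  33  36  33  36  33  35  33  37  52  75
   83  82  84 121 158]
 [170 168 166 157 132  95  76  65  52  44  40  39  39  43  48  63  76  80
   81  83 120 158 167]
 [169 169 168 167 164 151 118  87  76  73  70  67  69  74  77  82  82  82
   90 125 158 168 168]
 [170 167 166 167 168 166 164 141 104  80  81  81  81  82  82  82  83  99
  142 164 167 166 168]
 [169 169 168 165 167 167 167 167 157 127  96  81  80  82  81  80  99 145
  168 171 170 169 167]]
35 [308 185  22  15 198] [0.62588019 0.02853228 0.007     ]
[ 0.6329  0.0348 -0.1402] 0.56
40 [307 184  24  17 306] [0.62512806 0.02858209 0.007     ]
[0.6301 0.0334 0.0501] 0.325
45 [306 184  25  17 332] [0.62466519 0.02836064 0.007     ]
[0.6288 0.0328 0.1249] 0.269
50 [306 184  26  17 355] [0.62496771 0.02847234 0.007     ]
[0.6286 0.0324 0.1753] 0.22
1 [0.6266 0.0307 0.0653] 0.095
1 [0.6273 0.0259 0.1969] 0.066
2 [0.6281 0.0277 0.1675] 0.085
```

send_rows(plan=[[-15,-5,-3,0],[-35,-11,-3,0],[-55,-17,-3,0],[-75,-24,-3,-0.08],[-94,-30,-3,-0.18],[-94,-30,-3,-0.29],[-94,-30,-3,-0.4],[-94,-30,-3,-0.51]])

```text
clock: 19.37
eef_pos: [0.4295, 0.1091, 0.0207]
orientation: [0.547, 0.837, -0.0, -0.0]
contact_force: [0.1, -0.1, -2.7]
opening: 0.252
finger_force: 88.3
```

send_rows(plan=[[0,0,0,-0.11],[0,0,0,-0.22],[0,0,0,-0.33],[0,0,0,-0.44],[0,0,0,-0.55],[0,0,0,-0.66],[0,0,0,-0.77],[0,0,0,-0.88]])

```text
clock: 20.03
eef_pos: [0.4293, 0.1096, 0.0206]
orientation: [0.138, 0.99, -0.0, -0.001]
contact_force: [0.6, 0.0, -3.5]
opening: 0.249
finger_force: 88.4
```

send_rows(plan=[[0,0,0,-0.11],[0,0,0,-0.22],[0,0,0,-0.33],[0,0,0,-0.42],[0,0,0,-0.42],[0,0,0,-0.42]])

```text
clock: 20.53
eef_pos: [0.4294, 0.1096, 0.0206]
orientation: [-0.068, 0.998, -0.0, -0.0]
contact_force: [-0.2, 0.2, -3.4]
opening: 0.248
finger_force: 88.3
```

```bash
cat > pf2.py <<'E'
from fit import *
a=imaging.snapshot("scene");b=imaging.snapshot("side");s=readout.state()
m=R.from_quat(s["orientation"]).as_matrix(); t=np.arctan2(-m[1,0],-m[0,0]); c=s["eef_pos"][:2]+.116*np.array([np.cos(t),np.sin(t)])
zb=max(0,s["eef_pos"][2]); print("expected",np.round(c,4),round(t,3),"zlift",zb,s["contact_force"],s["finger_force"])
P=[q+[0,0,zb] for q in M["portafilter"]]
for k,n in((a,"scene"),(b,"side")):
    for r in finder.regions_of(k,"portafilter")[:3]: print(n,round(r["conf"],2),np.round(r["bbox"]),"exp",np.round(proj(k,np.array([*c,.03+zb]))))
E
python3 pf2.py; python3 -c "
from h import *
go(.5125,.0095,.02,1.731)"
```

```text
expected [0.5444 0.1254] 0.137 zlift 0.020589935342898803 [-0.39064167 -0.53870702 -2.7754352 ] 88.31432819366455
scene 0.64 [322. 212.  32.  41.] exp [326. 223.]
scene 0.23 [237. 201.  20.  29.] exp [326. 223.]
side 0.75 [255. 188.  58.  51.] exp [273. 176.]
t 20.73 tcp [0.4296 0.1096 0.0206] yaxis 1.708 q [-0.    0.67  2.03 -0.    0.44 -1.71] -> shift [ -68.5 -110.5    0.6] turn -0.023
```

send_rows(plan=[[-10,-17,0,-0.02],[-20,-34,0,-0.02],[-30,-51,0,-0.02],[-40,-68,0,-0.02],[-50,-85,0,-0.02],[-60,-100,0,-0.02],[-68,-110,0,-0.02],[-68,-110,0,-0.02]])

```text
clock: 21.4
eef_pos: [0.5156, 0.008, 0.0208]
orientation: [-0.078, 0.997, -0.001, 0.002]
contact_force: [0.7, 0.2, -2.0]
opening: 0.252
finger_force: 88.4
```

send_rows(plan=[[0,0,0,0],[0,0,0,0]])

```text
clock: 21.57
eef_pos: [0.5104, 0.0109, 0.0203]
orientation: [-0.079, 0.997, 0.0, -0.001]
contact_force: [-0.6, 0.3, -2.9]
opening: 0.251
finger_force: 88.4
```

```bash
cat > chk.py <<'E'
from fit import *
b=imaging.snapshot("side");a=imaging.snapshot("scene");s=readout.state()
import sys; zb=float(sys.argv[1])
go(.5125,.0095,.02,1.731)
r=[r for r in finder.regions_of(b,"portafilter") if np.hypot(*(np.array(r["bbox"][:2])-proj(b,np.array([.6,.02,.05]))))<40]
pr=[r for r in finder.regions_of(b,"press") if abs(r["bbox"][0]-329)<25]
for q in r: print("pf side",round(q["conf"],2),np.round(q["bbox"],1),int(q["pixels"].sum()))
print("exp pf centre",proj(b,np.array([.627,.028,.03+zb])))
if r:
    m=r[0]["pixels"]; cols=np.where(m.any(0))[0]; rows=np.where(m.any(1))[0]; print("cols",cols[[0,-1]],"rows",rows[[0,-1]])
for d in((0,0),(.01,0),(0,.01)):
    im=render(b,[q+[0,0,zb] for q in M["portafilter"]],.627+d[0],.028+d[1],.16)>.5; print(d,"model cols",np.where(im.any(0))[0][[0,-1]],"rows",np.where(im.any(1))[0][[0,-1]])
cv2.imwrite("pics/z%d.png"%(s["clock"]*100),b["color"])
g=cv2.cvtColor(b["color"],6);print(g[166:206:2,290:350:3])
E
python3 chk.py .02
```

```text
t 21.67 tcp [0.5104 0.0111 0.0204] yaxis 1.73 q [-0.2   0.7   1.86  0.    0.58 -1.93] -> shift [-1.8 -1.9  0.4] turn -0.001
pf side 0.93 [303.6 196.8  51.7  42.7] 545
exp pf centre [320.1910753  180.22386912]
cols [278 331] rows [176 218]
(0, 0) model cols [308 334] rows [166 196]
(0.01, 0) model cols [310 336] rows [165 195]
(0, 0.01) model cols [305 331] rows [165 194]
[[ 29  36  36  32  27  22  19  76  97  97  99  97  96  95  87  85  85  90
   98  97]
 [ 23  22  22  23  20  17  19  69  92  95  97  97  97  93  87  86  88  97
   97  98]
 [ 19  23  23  19  20  16  19  66  83  92  95  97  97  90  87  87  95  98
   96  97]
 [ 23  22  22  22  20  21  19  70  82  81  88  96  95  89  85  95  97  97
   97  96]
 [ 22  20  22  19  19  19  31  76  80  81  80  86  93  88  92  97  96  99
   95  96]
 [ 22  20  21  21  20  20  38  72  79  80  80  79  80  95 117  98  98  97
   98  94]
 [ 21  22  23  19  21  21  30  68  74  77  80  78  77 105 126  98  98  97
   96  93]
 [ 23  22  23  21  30  21  32  69  75  78  80  79  80 108 116  98  98  98
   97  92]
 [ 23  31  35  23  23  29  58  85  94  91  88 
[... 274 characters left out ...]
  86  91
   96  89]
 [ 31  33  21  21  25  25  43  69 103  63  73  76  71  60  74  86  85  86
   87 102]
 [ 49  75  25  33  28  29  64  49  80  59  75  75  71  51  65  87  84  85
   88 150]
 [ 57  87  24  31  21  30  55  31  44  69  76  73  67  41  65  85  85  85
  129 171]
 [ 31  86  24  26  34  26  23  21  42  73  73  65  47  36  74  84  85 119
  162 171]
 [ 25  72  23  31  46  30  24  28  38  45  46  41  36  54  83  84 101 162
  170 169]
 [ 18  32  24  23  34  23  32  58  49  40  40  44  58  78  84  87 148 172
  171 170]
 [ 27  32  40  22  23  32 104  87  76  72  71  76  83  84  85 131 170 174
  172 171]
 [ 31  33  64  25  32  95 165 148  92  83  84  84  85  84 125 170 172 172
  174 173]]
```

send_rows(plan=[[-1,-2,2,0],[-2,-2,5,0],[-2,-2,8,0],[-2,-2,11,0],[-2,-2,13,0],[-2,-2,14,0],[-2,-2,14,0]])

```text
clock: 22.35
eef_pos: [0.5139, 0.0083, 0.0065]
orientation: [-0.079, 0.997, 0.0, -0.0]
contact_force: [-2.0, -0.5, 1.4]
opening: 0.251
finger_force: 88.8
```

Run:
```python
from fit import *
b=imaging.snapshot("side");s=readout.state();print(s["eef_pos"],s["contact_force"],s["wrist_torque"])
g=cv2.cvtColor(b["color"],6)
for r in range(176,208,3): print(r,g[r,306:342].tolist())
for d in((0,0),(.01,0),(0,.01)):
    im=render(b,[q+[0,0,.006] for q in M["portafilter"]],.627+d[0],.028+d[1],.16)>.5; print(d,"model cols",np.where(im.any(0))[0][[0,-1]],"rows",np.where(im.any(1))[0][[0,-1]])
im=render(b,[cyl(38,6,7)],.627,.028,0)>.5;print("disc",np.where(im.any(0))[0][[0,-1]],np.where(im.any(1))[0][[0,-1]])
```

```text
[0.51391324 0.00837146 0.00664268] [-3.5529903  -0.54554117  1.7957659 ] [-0.11493866  0.36938665 -0.03139961]
176 [21, 19, 19, 21, 33, 54, 72, 78, 80, 80, 81, 81, 81, 81, 80, 80, 79, 78, 79, 81, 80, 83, 88, 96, 104, 115, 117, 109, 101, 98, 98, 97, 98, 98, 99, 97]
179 [20, 21, 20, 22, 35, 53, 63, 70, 71, 73, 74, 76, 75, 78, 78, 78, 78, 78, 80, 81, 80, 79, 83, 98, 121, 138, 138, 126, 113, 102, 99, 99, 98, 98, 98, 97]
182 [19, 21, 21, 24, 45, 62, 68, 71, 73, 73, 74, 77, 77, 79, 77, 79, 79, 78, 79, 79, 80, 78, 79, 84, 106, 137, 143, 125, 107, 100, 99, 99, 98, 97, 97, 98]
185 [26, 28, 39, 43, 49, 72, 95, 104, 105, 101, 95, 94, 93, 89, 90, 89, 88, 89, 89, 91, 92, 96, 100, 110, 116, 110, 101, 91, 89, 90, 93, 96, 97, 96, 98, 97]
188 [27, 34, 54, 74, 84, 91, 107, 120, 121, 112, 103, 98, 99, 99, 104, 107, 108, 106, 101, 96, 96, 92, 83, 75, 74, 76, 82, 85, 85, 87, 87, 85, 86, 87, 88, 92]
191 [21, 27, 38, 58, 77, 90, 101, 112, 117, 110, 90, 76, 73, 75, 77, 78, 76, 77, 75, 76, 73, 73, 72, 70, 66, 65, 74, 83, 86, 86, 86, 83, 85, 85, 86, 85]
194 [25, 27, 36, 41, 49, 54, 66, 82, 97, 104, 101, 88, 6
[... 189 characters left out ...]
9, 55, 58, 73, 79, 83, 86, 85, 84, 85, 89, 102, 124, 147]
200 [30, 26, 25, 27, 24, 24, 25, 31, 35, 40, 44, 51, 56, 57, 58, 58, 57, 57, 56, 56, 62, 66, 74, 80, 83, 85, 85, 83, 83, 87, 101, 125, 148, 163, 171, 172]
203 [29, 24, 23, 31, 47, 64, 74, 76, 78, 80, 83, 82, 82, 81, 81, 81, 84, 83, 83, 85, 85, 86, 85, 84, 86, 88, 99, 117, 137, 156, 166, 171, 173, 174, 173, 175]
206 [30, 50, 82, 118, 147, 164, 169, 162, 149, 131, 114, 99, 87, 83, 82, 84, 84, 85, 86, 85, 85, 84, 88, 104, 126, 152, 168, 175, 179, 178, 178, 177, 177, 175, 174, 173]
(0, 0) model cols [307 333] rows [170 200]
(0.01, 0) model cols [310 336] rows [169 198]
(0, 0.01) model cols [305 330] rows [168 198]
disc [305 333] [182 202]
```

It's on the base: the rim's right edge at column 333 and lowest row 200 both match the model at the seat. Releasing and lifting clear.

send_rows(plan=[[0,0,0,0],[0,0,0,0],[0,0,0,0],[0,0,0,0],[0,0,0,0]], claw=60)

```text
clock: 22.82
eef_pos: [0.5149, 0.0084, 0.0067]
orientation: [-0.079, 0.997, -0.0, 0.0]
contact_force: [0.3, 0.5, 0.0]
opening: 0.707
finger_force: 0.0
```

send_rows(plan=[[0,0,-10,0],[0,0,-30,0],[0,0,-60,0],[0,0,-95,0],[0,0,-130,0],[0,0,-170,0],[0,0,-210,0],[0,0,-230,0]])

```text
clock: 23.48
eef_pos: [0.5163, 0.0082, 0.2423]
orientation: [-0.079, 0.997, -0.001, 0.004]
contact_force: [0.6, 0.0, -0.2]
opening: 0.703
finger_force: 0.0
```

send_rows(plan=[[0,0,0,0],[0,0,0,0],[0,0,0,0]])

```text
clock: 23.73
eef_pos: [0.5133, 0.0086, 0.2361]
orientation: [-0.079, 0.997, 0.0, -0.001]
contact_force: [-1.0, 0.3, 0.7]
opening: 0.703
finger_force: 0.0
```

```bash
python3 cap.py
cat > pfin.py <<'E'
from fit import *
p=imaging.snapshot("wrist");b=imaging.snapshot("side");a=imaging.snapshot("scene")
go(.585,-.355,.25)
P6=[q+[0,0,.006] for q in M["pf_full"]]
W=[]
for n,k,c in(("w",p,(.56,.02,.04)),("s",b,(.6,.02,.04))):
    u=proj(k,np.array(c))
    for r in finder.regions_of(k,"portafilter")[:3]:
        print(n,round(r["conf"],2),np.round(r["bbox"]),"exp",np.round(u))
        if np.hypot(*(np.array(r["bbox"][:2])-u))<60:
            f=fit([(k,r["pixels"].astype(float))],P6,(.627,.028),True,(.16,));print(np.round(f.x,4),round(f.fun,3));W.append((k,r["pixels"]));break
    for r in finder.regions_of(k,"press")[:3]: print("press",n,round(r["conf"],2),np.round(r["bbox"]))
for k,m in W:
    occ=render(k,M["press"][1:],.628,.028,.16)>.5
    def cost(v):
        r=render(k,P6,*v)*(~occ); mm=m*(~occ); return 1-np.minimum(r,mm).sum()/np.maximum(r,mm).sum()
    v=np.array([.627,.028,.16]);f=minimize(cost,v,method="Nelder-Mead",options=dict(initial_simplex=np.array([v,v+[.01,0,0],v+[0,.01,0],v+[0,0,.1]])));print("occ-aware",np.round(f.x,4),round(f.fun,3),"at ref",round(cost(v),3))
E
python3 pfin.py
```

```text
23.7833 [-0.31651594  0.19538054 -0.76303711] [0.51303806 0.00865727 0.23537187]
435 [72, 51, 51, 46, 44, 39, 31, 21, 23, 47, 80, 95, 95, 108, 127, 137, 138, 139, 139, 139, 141, 139, 134, 127]
440 [38, 40, 39, 44, 42, 39, 32, 27, 21, 17, 30, 58, 87, 111, 129, 137, 137, 139, 138, 139, 139, 138, 136, 128]
445 [29, 29, 29, 31, 30, 28, 26, 24, 24, 42, 79, 113, 131, 136, 138, 137, 137, 138, 138, 137, 131, 120, 100, 74]
t 23.93 tcp [0.5134 0.0086 0.235 ] yaxis 1.729 q [-0.2   0.36  1.68 -0.    1.11 -1.93] -> shift [ -13.4 -370.3  -15.6] turn 0
w 0.94 [284. 204.  53. 144.] exp [286. 219.]
[0.6285 0.026  0.1554] 0.352
press w 0.94 [287. 305. 146. 164.]
s 0.68 [437. 273.  30.  30.] exp [315. 189.]
s 0.6 [306. 199.  51.  47.] exp [315. 189.]
[0.6279 0.0295 0.192 ] 0.265
press s 0.95 [121. 186.  89. 103.]
press s 0.88 [328. 162.  74. 102.]
press s 0.84 [308. 358. 121. 124.]
occ-aware [0.6298 0.0262 0.1557] 0.061 at ref 0.136
occ-aware [0.6301 0.0301 0.1916] 0.132 at ref 0.16
```

Run:
```python
from fit import *
p=imaging.snapshot("wrist");b=imaging.snapshot("side")
m=[r for r in finder.regions_of(p,"press")][0]["pixels"];pf=finder.regions_of(p,"portafilter")[0]["pixels"]
rows=np.where(m.any(1))[0];print(rows[[0,-1]])
pfd=cv2.dilate(pf.astype(np.uint8),np.ones((5,5)))>0
for lim in(250,270,300):
    ok=~pfd; ok[lim:]=False
    def cost(v):
        r=render(p,M["press"],*v)*ok;mm=m*ok;return 1-np.minimum(r,mm).sum()/np.maximum(r,mm).sum()
    best=min((minimize(cost,v,method="Nelder-Mead",options=dict(initial_simplex=np.array([v,v+[.015,0,0],v+[0,.015,0],v+[0,0,.1]]))) for v in(np.array([.628,.028,.16]),np.array([.632,.025,.12]))),key=lambda f:f.fun)
    print(lim,np.round(best.x,4),round(best.fun,3),round(cost([.628,.028,.16]),3))
# plate edges in grey, front edge
g=cv2.cvtColor(p["color"],6)
for y in range(215,262,6): print(y,g[y,225:350:4].tolist())
im=render(p,M["press"][:1],.628,.028,.16)>.5
for y in range(215,262,6): x=np.where(im[y])[0]; print(y,x[[0,-1]] if len(x) else None)
```

```text
[224 384]
250 [0.6301 0.0301 0.1055] 0.044 0.157
270 [0.6303 0.0303 0.1137] 0.063 0.175
300 [0.6328 0.0299 0.0668] 0.09 0.156
215 [142, 140, 140, 138, 140, 143, 143, 140, 139, 137, 134, 142, 1, 22, 41, 33, 19, 157, 142, 142, 141, 140, 140, 143, 141, 140, 141, 145, 142, 139, 142, 146]
221 [141, 139, 140, 140, 142, 140, 140, 141, 146, 145, 145, 141, 3, 24, 41, 32, 17, 155, 139, 136, 133, 140, 142, 143, 144, 142, 139, 140, 144, 146, 147, 143]
227 [141, 142, 143, 140, 140, 66, 74, 74, 71, 71, 74, 75, 5, 23, 44, 33, 16, 65, 49, 40, 24, 11, 16, 45, 84, 122, 146, 142, 142, 139, 137, 139]
233 [140, 139, 140, 140, 138, 71, 74, 75, 70, 71, 73, 72, 78, 115, 152, 149, 25, 26, 78, 71, 73, 74, 72, 74, 76, 74, 119, 143, 145, 146, 144, 142]
239 [137, 137, 140, 144, 144, 50, 73, 74, 71, 72, 42, 29, 50, 105, 138, 138, 67, 25, 29, 29, 44, 74, 70, 75, 77, 76, 147, 140, 140, 141, 141, 141]
245 [145, 142, 141, 144, 146, 55, 73, 73, 72, 23, 60, 59, 61, 104, 138, 138, 62, 63, 62, 26, 30, 34, 73, 74, 76, 73, 142, 145, 144, 140, 140, 142]
251 [139, 141, 143, 143, 143, 59, 72, 72, 71, 57, 59, 59, 56, 121, 138, 138, 53, 68, 65, 63, 28, 30, 67, 72, 75, 72, 141, 141, 139, 137, 139, 142]
257 [139, 139, 138, 136, 136, 59, 72, 73, 49, 50, 151, 68, 74, 75, 75, 75, 74, 75, 126, 106, 58, 31, 39, 75, 72, 72, 137, 138, 139, 141, 140, 138]
215 None
221 None
227 [241 326]
233 [241 326]
239 [242 326]
245 [242 325]
251 [242 325]
257 [242 325]
```

In the wrist view the holder's centre (column 280.5) sits about 5 px left of the disc and plate centre (column 285). That's roughly 5 mm towards -y: inside tolerance, but worth correcting. I'll regrip, lift 3 mm, shift 5 mm and lower.

send_rows(plan=[[0,0,40,0],[0,0,80,0],[0,0,120,0],[0,0,160,0],[0,0,195,0],[0,0,218,0],[0,0,229,0],[0,0,230,0]])

```text
clock: 25.0
eef_pos: [0.5132, 0.0086, 0.0045]
orientation: [-0.079, 0.997, 0.001, -0.002]
contact_force: [0.6, -0.4, -0.3]
opening: 0.702
finger_force: 0.0
```

send_rows(plan=[[0,0,0,0],[0,0,0,0],[0,0,0,0],[0,0,0,0],[0,0,0,0],[0,0,0,0],[0,0,-2,0],[0,0,-4,0]], claw=10, newtons=80)

```text
clock: 25.67
eef_pos: [0.5146, 0.0084, 0.0108]
orientation: [-0.079, 0.997, -0.0, 0.0]
contact_force: [1.8, -0.6, -3.5]
opening: 0.253
finger_force: 78.3
```

send_rows(plan=[[0,2,0,0],[0,5,0,0],[0,5,0,0],[0,5,2,0],[0,5,4,0],[0,5,4,0],[0,5,4,0]])

```text
clock: 26.25
eef_pos: [0.5119, 0.0137, 0.0066]
orientation: [-0.079, 0.997, 0.0, -0.002]
contact_force: [-4.9, 0.1, 6.1]
opening: 0.254
finger_force: 79.0
```

send_rows(plan=[[0,0,0,0],[0,0,0,0],[0,0,0,0],[0,0,0,0],[0,0,0,0]], claw=60)

```text
clock: 26.67
eef_pos: [0.514, 0.0133, 0.0065]
orientation: [-0.079, 0.997, -0.0, 0.0]
contact_force: [-0.1, -0.2, -0.2]
opening: 0.703
finger_force: 0.0
```

send_rows(plan=[[0,0,-10,0],[0,0,-30,0],[0,0,-60,0],[0,0,-95,0],[0,0,-130,0],[0,0,-170,0],[0,0,-210,0],[0,0,-230,0]])

```text
clock: 27.33
eef_pos: [0.5155, 0.0131, 0.2422]
orientation: [-0.079, 0.997, -0.001, 0.004]
contact_force: [0.9, 0.5, 0.1]
opening: 0.704
finger_force: 0.0
```

send_rows(plan=[[0,0,0,0],[0,0,0,0],[0,0,0,0]])

```text
clock: 27.58
eef_pos: [0.5125, 0.0136, 0.236]
orientation: [-0.079, 0.997, 0.0, -0.001]
contact_force: [-0.3, 0.5, -0.3]
opening: 0.703
finger_force: 0.0
```

```bash
python3 pfin.py
python3 - <<'E'
from fit import *
p=imaging.snapshot("wrist");g=cv2.cvtColor(p["color"],6)
for y in(221,236,239,242,245,248,251): print(y,g[y,236:334:2].tolist())
E
```

```text
t 27.73 tcp [0.5124 0.0135 0.2349] yaxis 1.729 q [-0.19  0.35  1.69 -0.    1.11 -1.92] -> shift [ -13.6 -375.3  -15.6] turn 0
w 0.57 [282. 202.  58. 144.] exp [282. 218.]
[0.6257 0.0315 0.1576] 0.339
press w 0.67 [283. 307. 144. 161.]
s 0.68 [270. 150.  21.  36.] exp [315. 189.]
[0.627 0.028 0.16 ] 1.0
press s 0.96 [121. 185.  87. 104.]
press s 0.83 [308. 356. 123. 124.]
occ-aware [0.627  0.0318 0.1584] 0.059 at ref 0.235
occ-aware [0.627 0.028 0.16 ] 1.0 at ref 1.0
221 [143, 141, 139, 139, 139, 142, 143, 144, 146, 147, 145, 146, 145, 143, 140, 139, 138, 138, 143, 5, 20, 24, 34, 43, 42, 31, 20, 21, 30, 148, 136, 135, 135, 138, 142, 142, 143, 143, 144, 144, 145, 144, 141, 140, 140, 141, 140, 142, 145]
236 [144, 142, 141, 70, 75, 73, 73, 74, 71, 73, 72, 74, 71, 73, 79, 47, 28, 29, 29, 28, 27, 118, 139, 140, 141, 137, 114, 26, 29, 27, 27, 79, 76, 71, 73, 74, 73, 72, 75, 75, 75, 77, 74, 74, 82, 147, 144, 145, 146]
239 [144, 141, 141, 68, 73, 70, 74, 74, 72, 71, 71, 73, 75, 32, 27, 29, 31, 29, 65, 61, 59, 116, 140, 140, 141, 137, 109, 64, 66, 70, 25, 26, 29, 78, 74, 74, 74, 72, 74, 74, 74
[... 197 characters left out ...]
73, 75, 75, 72, 76, 77, 71, 72, 112, 144, 144, 144, 144]
245 [145, 145, 144, 71, 73, 71, 74, 74, 73, 72, 74, 29, 32, 29, 46, 60, 56, 60, 59, 59, 57, 115, 140, 141, 141, 138, 108, 61, 61, 62, 62, 63, 65, 34, 27, 31, 76, 74, 74, 74, 78, 74, 74, 70, 120, 144, 144, 143, 143]
248 [145, 146, 144, 70, 74, 72, 72, 75, 72, 72, 25, 31, 28, 54, 54, 59, 60, 61, 63, 60, 63, 54, 47, 47, 46, 49, 66, 61, 66, 66, 63, 62, 61, 60, 42, 27, 56, 74, 75, 76, 76, 75, 75, 74, 149, 142, 142, 140, 141]
251 [143, 142, 143, 73, 73, 72, 74, 75, 75, 34, 30, 30, 30, 57, 59, 58, 54, 52, 109, 155, 152, 148, 129, 130, 129, 129, 151, 151, 135, 79, 54, 63, 61, 62, 62, 25, 31, 78, 76, 76, 78, 75, 76, 78, 147, 141, 141, 140, 139]
```

Now centred: at row 248 the disc spans columns 256-308 and the holder 261-304. The fore-and-aft offset is about 2 mm. On to the stop, with fingers open.

send_rows(plan=[[-2,-40,-15,0],[-3,-80,-15,0],[-5,-120,-15,0],[-6,-160,-15,0],[-8,-200,-15,0],[-9,-240,-15,0],[-11,-280,-15,0],[-12,-320,-15,0]], claw=85)

```text
clock: 28.65
eef_pos: [0.5759, -0.3027, 0.2511]
orientation: [-0.079, 0.997, 0.0, -0.0]
contact_force: [-0.3, -0.2, 0.8]
opening: 0.998
finger_force: 0.0
```

send_rows(plan=[[-1,-35,0,0],[-3,-55,0,0],[-3,-55,0,0],[-3,-55,0,0],[-3,-55,0,0]])

```text
clock: 29.07
eef_pos: [0.5871, -0.3535, 0.2508]
orientation: [-0.079, 0.997, 0.001, -0.001]
contact_force: [-0.2, 0.8, -0.6]
opening: 0.994
finger_force: 0.0
```

```bash
python3 cap.py
python3 - <<'E'
from fit import *
p=imaging.snapshot("wrist");go(.586,-.355,.04)
r=finder.regions_of(p,"stop_top")[0];print(r["conf"],r["bbox"],int(r["pixels"].sum()),[np.round(atz(p,r["bbox"][:2],z),4) for z in(.066,.074,.08)])
r=finder.regions_of(p,"stop_box")[0];f=fit([(p,r["pixels"].astype(float))],M["stop_dn"],(.586,-.355),True,(-.29,));print(np.round(f.x,4),round(f.fun,3))
E
```

```text
29.1167 [0.60888948 0.69626808 0.16607347] [ 0.58719996 -0.35304812  0.25119016]
435 [76, 55, 53, 52, 46, 42, 34, 26, 26, 52, 84, 103, 102, 114, 136, 147, 149, 149, 149, 149, 150, 149, 145, 136]
440 [40, 44, 45, 46, 46, 41, 37, 33, 23, 21, 32, 62, 91, 116, 138, 146, 148, 148, 148, 149, 149, 149, 146, 137]
445 [33, 33, 34, 32, 32, 31, 28, 25, 26, 48, 86, 121, 140, 146, 146, 147, 147, 148, 147, 148, 142, 128, 105, 79]
t 29.17 tcp [ 0.5873 -0.3529  0.2515] yaxis 1.73 q [-0.7   0.58  1.23  0.    1.34 -2.43] -> shift [  1.5  -2.1 211.5] turn 0
0.95 [281.5, 181.4, 50.3, 52.3] 2120 [array([ 0.5881, -0.354 ,  0.066 ]), array([ 0.5862, -0.3543,  0.074 ]), array([ 0.5848, -0.3545,  0.08  ])]Traceback (most recent call last):
  File "<stdin>", line 4, in <module>
IndexError: list index out of range
```

The stop is still down and the cap centre measures (0.586, -0.354). Descending astride the cap and closing.

send_rows(plan=[[1,-1,35,0],[1,-1,70,0],[1,-1,105,0],[1,-1,140,0],[1,-1,170,0],[1,-1,190,0],[1,-1,204,0],[1,-1,211,0]])

```text
clock: 29.93
eef_pos: [0.586, -0.3543, 0.0386]
orientation: [-0.079, 0.997, 0.001, -0.001]
contact_force: [-0.9, 0.2, 0.3]
opening: 0.997
finger_force: 0.0
```

send_rows(plan=[[0,0,0,0],[0,0,0,0],[0,0,0,0],[0,0,0,0],[0,0,0,0],[0,0,0,0]], claw=40, newtons=40)

```text
clock: 30.43
eef_pos: [0.5873, -0.3542, 0.0428]
orientation: [-0.079, 0.997, 0.001, 0.001]
contact_force: [-0.1, 5.6, 4.6]
opening: 0.621
finger_force: 41.7
```

Gripped: the opening of 53 mm matches the cap. Turning clockwise.

send_rows(plan=[[0,0,0,0.1],[0,0,0,0.2],[0,0,0,0.3],[0,0,0,0.4],[0,0,0,0.5],[0,0,0,0.6],[0,0,0,0.7],[0,0,0,0.7]])

```text
clock: 31.1
eef_pos: [0.5871, -0.3555, 0.0428]
orientation: [0.268, 0.963, -0.0, 0.001]
contact_force: [-2.6, 3.4, 5.9]
opening: 0.615
finger_force: 41.8
```

send_rows(plan=[[0,0,0,0],[0,0,0,0],[0,0,0,0],[0,0,0,0],[0,0,0,0]], claw=85)

```text
clock: 31.52
eef_pos: [0.5868, -0.3562, 0.0405]
orientation: [0.267, 0.964, -0.0, 0.0]
contact_force: [0.3, -0.9, -0.4]
opening: 0.994
finger_force: 0.0
```

send_rows(plan=[[0,0,-10,0],[0,0,-30,0],[0,0,-60,0],[0,0,-95,0],[0,0,-130,0],[0,0,-165,0],[0,0,-165,0]])

```text
clock: 32.1
eef_pos: [0.5908, -0.3591, 0.2155]
orientation: [0.267, 0.964, -0.004, 0.008]
contact_force: [0.7, -1.0, 1.4]
opening: 0.997
finger_force: 0.0
```

```bash
python3 cap.py; python3 -c "
from h import *
import math
print(.431-.035*math.cos(.35),-.2716+.035*math.sin(.35))
go(.398,-.2597,.2)"
```

```text
32.15 [-0.31528218 -0.30072747  0.04099045] [ 0.58936977 -0.35800337  0.2119965 ]
435 [51, 46, 41, 31, 22, 21, 42, 84, 130, 159, 162, 141, 115, 118, 138, 149, 151, 151, 150, 151, 151, 149, 145, 138]
440 [51, 50, 47, 38, 33, 26, 25, 46, 93, 139, 160, 150, 124, 124, 139, 148, 149, 149, 150, 150, 150, 150, 148, 138]
445 [34, 35, 35, 33, 28, 21, 26, 53, 95, 129, 139, 143, 147, 147, 149, 149, 149, 149, 149, 149, 143, 130, 108, 80]
0.39812195505034176 -0.25959857673905923
t 32.15 tcp [ 0.5894 -0.358   0.212 ] yaxis 1.029 q [-0.71  0.62  1.27 -0.    1.24 -1.74] -> shift [214.8 -14.4   9.5] turn 0
```

The cap is back at its initial profile, so it's up. Now to the paddle with closed fingers.

send_rows(plan=[[36,-3,0,0],[72,-6,0,0],[108,-8,0,0],[144,-10,5,0],[180,-12,10,0],[206,-14,10,0],[212,-14,10,0],[212,-14,10,0]], claw=0, newtons=30)

```text
clock: 32.82
eef_pos: [0.3959, -0.2568, 0.1952]
orientation: [0.268, 0.963, 0.001, -0.001]
contact_force: [-0.4, -0.2, 0.2]
opening: -0.005
finger_force: 0.0
```

send_rows(plan=[[0,0,0,0],[0,0,0,0],[0,0,0,0]])

```text
clock: 33.07
eef_pos: [0.3993, -0.2597, 0.1957]
orientation: [0.267, 0.964, -0.0, 0.001]
contact_force: [-0.6, -0.8, 0.9]
opening: -0.003
finger_force: 0.0
```

Run:
```python
from fit import *
p=imaging.snapshot("wrist")
for q in("paddle_base","paddle_edge"):
    for r in finder.regions_of(p,q)[:2]: print(q,round(r["conf"],2),np.round(r["bbox"]),atz(p,r["bbox"][:2],.05))
r=finder.regions_of(p,"paddle_base")
if r:
    th=.2435; c=[np.array([[50-d*np.cos(.25),y,31+d*np.sin(.25)*1.0+o] for d in(-4,104) for y in(-34,34) for o in(-3,4)])/1000]
    f=fit([(p,r[0]["pixels"].astype(float))],M["paddle_base"]+c,(.431,-.2716),True,(-.35,));print(np.round(f.x,4),round(f.fun,3))
    x,y,t=f.x;e=(x-.034*np.cos(t),y-.034*np.sin(t));print("edge",e)
    go(e[0],e[1],.045)
```

```text
paddle_base 0.92 [289. 206.  99. 124.] [ 0.41705089 -0.26316709  0.05      ]
[ 0.4327 -0.2724 -0.3558] 0.077
edge (np.float64(0.40078383692646086), np.float64(-0.26058868939526747))
t 33.27 tcp [ 0.3984 -0.2588  0.1954] yaxis 1.029 q [-0.81  0.36  1.82  0.    0.96 -1.84] -> shift [ -2.9  -0.3 150.4] turn 0
```

send_rows(plan=[[-2,0,35,0],[-2,0,70,0],[-2,0,100,0],[-2,0,122,0],[-2,0,138,0],[-2,0,145,0],[-2,0,145,0]])

```text
clock: 33.85
eef_pos: [0.3991, -0.2589, 0.0491]
orientation: [0.268, 0.964, 0.001, -0.001]
contact_force: [0.4, -0.2, -0.1]
opening: -0.004
finger_force: 0.0
```

send_rows(plan=[[0,0,5,0],[0,0,10,0],[0,0,15,0],[0,0,20,0],[0,0,24,0],[0,0,27,0],[0,0,29,0],[0,0,29,0]])

```text
clock: 34.52
eef_pos: [0.3986, -0.2591, 0.0214]
orientation: [0.267, 0.964, 0.0, -0.001]
contact_force: [-4.0, -0.9, 5.4]
opening: -0.003
finger_force: 2.9
```

send_rows(plan=[[0,0,2,0],[0,0,4,0],[0,0,5,0],[0,0,6,0],[0,0,6,0],[0,0,6,0]])

```text
clock: 35.02
eef_pos: [0.3986, -0.2591, 0.0187]
orientation: [0.267, 0.964, -0.0, -0.0]
contact_force: [-8.4, 2.2, 35.6]
opening: -0.001
finger_force: 17.6
```

The paddle is on its stop: 36 N at the fingers, with no further travel. Lifting away.

send_rows(plan=[[0,0,-5,0],[0,0,-15,0],[0,0,-30,0],[0,0,-60,0],[0,0,-95,0],[0,0,-130,0],[0,0,-160,0],[0,0,-180,0]])

```text
clock: 35.68
eef_pos: [0.401, -0.2604, 0.1987]
orientation: [0.268, 0.964, -0.001, 0.003]
contact_force: [0.4, 0.1, 0.5]
opening: 0.0
finger_force: 0.0
```

send_rows(plan=[[0,0,0,0],[0,0,0,0],[0,0,0,0],[0,0,0,0]])

```text
clock: 36.02
eef_pos: [0.3989, -0.2587, 0.1942]
orientation: [0.268, 0.964, 0.001, -0.001]
contact_force: [0.0, 0.6, -0.6]
opening: -0.002
finger_force: 0.0
```

```bash
python3 cap.py
python3 - <<'E'
from fit import *
p=imaging.snapshot("wrist");b=imaging.snapshot("side");g=cv2.cvtColor(b["color"],6).astype(int)
o=cv2.cvtColor(cv2.imread("pics/b.png"),6).astype(int);z=cv2.cvtColor(cv2.imread("pics/z2167.png"),6).astype(int)
print("paddle region mean|diff| vs start",abs(g-o)[280:325,335:400].mean(), "ctrl floor",abs(g-o)[330:380,420:500].mean(),"gain",g[330:380,420:500].mean()/o[330:380,420:500].mean())
for n,xy in(("pitcher",(.7264,-.2181)),("jar",(.781,.157)),("tin",(.3615,-.0963)),("cup",(.625,.2352))):
    a=proj(b,np.array([*xy,.05]));print(n,a,[np.round(r["bbox"]) for r in finder.regions_of(b,n)[:2]])
for r in finder.regions_of(b,"portafilter")[:4]: print("pf",round(r["conf"],2),np.round(r["bbox"]))
for y in(179,188,197,200,203): print(y,g[y,306:342].tolist())
r=finder.regions_of(p,"paddle_base");print(r[0]["bbox"] if r else None, readout.state()["contact_force"])
E
```

```text
36.0667 [ 0.72881927 -0.31781429  0.21823894] [ 0.3989194  -0.25870992  0.19412561]
435 [57, 52, 47, 36, 26, 22, 47, 94, 144, 176, 180, 157, 126, 130, 153, 165, 166, 168, 167, 168, 168, 166, 161, 153]
440 [55, 56, 52, 46, 38, 30, 25, 51, 106, 153, 178, 167, 138, 136, 155, 163, 165, 168, 167, 167, 167, 167, 163, 154]
445 [40, 42, 42, 36, 32, 27, 30, 61, 107, 143, 156, 159, 162, 164, 166, 164, 166, 166, 167, 165, 159, 145, 119, 90][ WARN:0@0.837] global loadsave.cpp:275 findDecoder imread_('pics/z2167.png'): can't open/read file: check file path/integrity
Traceback (most recent call last):
cv2.error: OpenCV(4.12.0) /io/opencv/modules/imgproc/src/color.cpp:199: error: (-215:Assertion failed) !_src.empty() in function 'cvtColor'
```

Run:
```python
from fit import *
p=imaging.snapshot("wrist");b=imaging.snapshot("side");g=cv2.cvtColor(b["color"],6).astype(int)
for n,xy in(("pitcher",(.7264,-.2181)),("tin",(.3615,-.0963)),("cup",(.625,.2352))):
    print(n,np.round(proj(b,np.array([*xy,.05]))),[np.round(r["bbox"]) for r in finder.regions_of(b,n)[:2]])
for r in finder.regions_of(b,"portafilter")[:4]: print("pf",round(r["conf"],2),np.round(r["bbox"]))
for y in(179,188,197,200,203): print(y,g[y,306:342].tolist())
r=finder.regions_of(p,"paddle_base");print("paddle before press bbox [289 206 99 124] now",np.round(r[0]["bbox"]) if r else None, readout.state()["contact_force"])
```

```text
pitcher [419. 211.] []
tin [278. 262.] [array([280., 269.,  34.,  48.])]
cup [269. 146.] [array([270., 151.,  19.,  33.]), array([432., 285.,  60.,  56.])]
pf 0.91 [305. 197.  54.  44.]
pf 0.31 [440. 268.  30.  26.]
179 [182, 168, 143, 111, 88, 79, 82, 82, 84, 84, 84, 87, 89, 90, 91, 91, 91, 91, 91, 90, 92, 108, 138, 160, 162, 145, 123, 115, 112, 112, 112, 111, 111, 111, 111, 110]
188 [87, 92, 115, 142, 165, 170, 155, 130, 110, 104, 106, 107, 107, 107, 107, 105, 104, 103, 97, 93, 87, 83, 76, 71, 73, 84, 93, 97, 98, 98, 98, 97, 98, 98, 100, 100]
197 [23, 26, 27, 41, 60, 74, 80, 86, 87, 87, 87, 88, 87, 85, 86, 84, 82, 78, 76, 69, 60, 52, 47, 51, 63, 80, 91, 95, 97, 96, 96, 96, 101, 115, 136, 142]
200 [74, 82, 84, 85, 83, 79, 74, 65, 62, 61, 59, 59, 58, 59, 57, 55, 55, 55, 56, 60, 66, 74, 83, 90, 95, 96, 96, 95, 95, 98, 114, 141, 168, 185, 191, 180]
203 [185, 189, 185, 174, 154, 132, 113, 97, 92, 92, 94, 93, 93, 93, 93, 93, 94, 95, 94, 95, 96, 96, 97, 97, 97, 101, 112, 132, 154, 175, 187, 192, 194, 195, 197, 194]
paddle before press bbox [289 206 99 124] now [289. 207. 100. 121.] [-0.1572141  -0.35651688 -0.07156319]
```

The portafilter stands in place, the mushroom is up, the paddle is back up, and the arm is clear. Handing in.

```bash
python3 -c "
from station import finish_job
print(finish_job())"
```

```text
the job is handed in; nothing more can be done
None
```

I handed the job in at about 36 s on the robot clock, and the hand-in returned no verdict. The stop was latched, the portafilter placed under the press head (about 2 mm off centre by wrist camera), the stop turned so it sprang up, and the paddle pressed to its stop and seen back up; my last look confirmed the cup and tin unmoved but did not pick up the pitcher or check the jar.

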